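Pack the lunch box and put its cover plate on

ROBOT

A 7-joint arm with a two-finger parallel gripper is mounted at the origin on the work surface. World frame = base frame: x ahead of the robot, y to its left, z up, the work surface at z = 0. Lengths are in m, angles in rad, forces in N, time in s.
With the tool pointing down it reaches from about 0.4 to 0.85 m from the base axis. Payload 10.4 kg.
Tool frame: the origin (TCP) lies between the finger pads; the fingertips stand 19 mm ahead of it and the grasp point (between the pads) is the TCP (manip.tips_ahead is the distance from the TCP to the fingertips, in m); z points along the fingers, y is the line along which they close (so a half turn about z gives the same grasp; the last joint's range is limited). The gripper opens to 85 mm and grips with 20 to 120 N. Pads are 22 mm wide; open, the fingers measure 114 mm over their backs; the gripper's body (76 mm by 85 mm) begins 54 mm behind the grasp point. The pads swing forward as they close: fully open they stand 13 mm farther back than shut.
Start: joints at [-1.144, 0.332, -0.065, 1.46, 0.022, 1.35, -0.088], TCP at [0.272, 0.563, 0.25] pointing down, gripper open.
Joint ranges: [-2.6, 2.6], [-0.5, 2.12], [-1.47, 1.34], [0.16, 2.42], [-1.27, 4.41], [0.06, 2.06], [-2.6, 2.6]. Speed limits (rad/s): [2.22, 2.22, 2.79, 2.79, 3.14, 3.14, 3.14].

INTERFACE

Orientations are given as a unit quaternion [x, y, z, w].
In Python, from workcell import manip, viewer gives the robot as it stands.
- The arm moves only by the tool arm_command, never from a script. Its argument "series" is text: rows parted by semicolons, each of 5 numbers parted by spaces: the closure, from 0 (fully open) to 1 (shut), then the shift along the tool's x, y, z normalised to -1 to 1, where 1 is 0.4 m, then the turn about the tool's z normalised to -1 to 1, where 1 is 180 degrees. In form: jaw tx ty tz spin; .... A call has exactly 10 rows; each row shifts and turns the commanded pose from where the row before left it, along the tool's axes as they then stand; what a row does not reach is not made up. A row lasts 1/8 s, in which the tool goes at most 62.5 mm and 10.7 degrees, less where a joint would pass 70% of its speed; a pose out of reach is approached as far as the arm can. A call with a number of a shift or a turn outside -1 to 1 is refused whole. A call with a gripper value outside its range is refused whole. The fingers move at their own pace and stop on an object; "newtons" is the grip in N (left out, the last holds). Time passes only in rows, so rows that do not move let the fingers close, or fill a call up. It gives the time, the measured TCP pose, the force, the opening and the grip force at its end, in the units of the state.
- manip.get_obs(): the state, without advancing time (a new reading comes with each control period).
- viewer.camera(name): name is "side" or "top" or "wrist"; returns a dict with "pixels" (400x640x3 uint8, red, green, blue), "intrinsics" (3x3 intrinsics, pixels), "extrinsics" (4x4, takes a point from world to camera coordinates). Camera axes: x right, y up, looking along -z (the intrinsics and any distortion apply to the point x, -y, -z); pixel columns grow to the right and rows downward; lengths in m; the calibration is good to about 2 mm. A picture is of the moment at which its call begins. There is no depth.
- manip.hand_in(): hands the job in; it is judged then, once.
The state is a dict: "clock": time; "joint_pos": joint angles; "joint_velocities": joint speeds; "tau": joint torques, N m; "position": TCP position; "ee_rot": TCP orientation; "ft_force": force on the tool from outside, world axes, zero at the start; "torque": the same for the moment, N m; "grip_width": opening from 0.0 (shut) to 1.0 (fully open); "grasp_force": force on a finger pad.
Only numpy, scipy, OpenCV 4.12 (cv2) and the standard library are available. Lean on these libraries where they do the work, as an engineer would, in place of code of your own. Each camera call takes 0.05 s, during which the arm holds its last target. There are 200 camera calls.

TASK

Pack the pink lunch box: tip all the walnuts out of the steel measuring cup into its wide compartment and lay every oat bar lying on the shelf in its narrow compartment. Stand the empty cup upright again in the middle of its saucer and let go of it; only then lower the white cover plate over the two pins until it rests flush on the rim. Leave the bottle, the teaspoon and the jar where they are.

Things in the scene. Friction and masses are not known exactly. Their poses are not given: they have to be found in the camera images.
- lunchbox: Open pink lunch box, fixed: 160 mm along its x, 260 along its y; flat rim 50 mm above the shelf. Origin: centre of its underside, z up. Walls and floor 5 mm (inside x -75 to 75); solid end blocks |y| 106 to 130 mm, tops level with the rim. A 5 mm divider as high as the rim stands at y = -12 mm. Its hinged lid, folded back, slopes from the far (+x) rim to the shelf (x 80 to 240 mm).
- wide (a point): Centre of the inner floor (5 mm above the shelf) of the lunch box's wide compartment: box x -75 to 75, y -9.5 to 106 mm. Axes as the box's.
- narrow (a point): Centre of the inner floor (5 mm above the shelf) of the lunch box's narrow compartment: box x -75 to 75, y -106 to -14.5 mm. Axes as the box's.
- pin0 (a point): Tip of one of two fixed upright locating pins on the lunch box's end blocks: box x = 0, y = -118 mm, 10 mm diameter, tapered over the last 6 mm, rising 19 mm above the rim (tip 69 mm above the shelf).
- pin1 (a point): Tip of the other pin, the same, at box x = 0, y = +118 mm.
- cover: Loose flat white plastic plate, 150 (its x) by 254 (its y) by 6 mm, about 0.2 kg, two through holes 14 mm in diameter at x = 0, y = -118 and +118 mm. Upright grip bar on its middle, 14 mm wide (x), 60 mm long (y), top 40 mm above the underside. Origin: centre of the underside, z up. Lies on the shelf, grip up. Fits either way round; seated, its underside lies on the lunch box's rim.
- saucer: White ceramic saucer, a flat disc 140 mm in diameter and 8 mm thick, fixed to the shelf. Origin: centre of its underside.
- cup: Loose flared steel measuring cup, 0.22 kg: base 60 mm, mouth 100 mm in diameter, 70 mm high, wall 3 mm. Round level handle, 14 mm diameter, along its -x from x = -44 to -144 mm, axis 60 mm above the underside. Origin: centre of the underside, z up. Stands on the saucer with the walnuts in it, handle roughly towards the robot.
- cup_grip (a point): Point on the axis of the cup's handle, 100 mm out from the cup's axis (cup x = -100 mm, z = 60 mm); axes as the cup's.
- cup_mouth (a point): Centre of the cup's mouth, 70 mm above its underside; axes as the cup's.
- walnut0: Whole walnut, a hard ball 31 mm in diameter that rolls freely, 12 g; in the cup at the start. Origin: its centre. There are 4 or 5; absent ones read None from the start.
- walnut1: Whole walnut, a hard ball 31 mm in diameter that rolls freely, 12 g; in the cup at the start. Origin: its centre. There are 4 or 5; absent ones read None from the start.
- walnut2: Whole walnut, a hard ball 31 mm in diameter that rolls freely, 12 g; in the cup at the start. Origin: its centre. There are 4 or 5; absent ones read None from the start.
- walnut3: Whole walnut, a hard ball 31 mm in diameter that rolls freely, 12 g; in the cup at the start. Origin: its centre. There are 4 or 5; absent ones read None from the start.
- walnut4: Whole walnut, a hard ball 31 mm in diameter that rolls freely, 12 g; in the cup at the start. Origin: its centre. There are 4 or 5; absent ones read None from the start.
- bar0: Loose firm oat bar, 26 mm (its x) by 70 mm (its y) by 20 mm high, 40 g, lying on the shelf between the robot and the lunch box. Origin: centre of its underside, z up. There are 2 or 3; absent ones read None from the start.
- bar1: Loose firm oat bar, 26 mm (its x) by 70 mm (its y) by 20 mm high, 40 g, lying on the shelf between the robot and the lunch box. Origin: centre of its underside, z up. There are 2 or 3; absent ones read None from the start.
- bar2: Loose firm oat bar, 26 mm (its x) by 70 mm (its y) by 20 mm high, 40 g, lying on the shelf between the robot and the lunch box. Origin: centre of its underside, z up. There are 2 or 3; absent ones read None from the start.
- bottle: Loose green glass bottle with a cork, 64 mm in diameter, 203 mm high, standing. Origin: centre of its underside. To be left alone.
- teaspoon: Loose metal teaspoon, 140 mm long, lying on the shelf. Origin: on its underside. To be left alone.
- jar: Loose closed jar, 68 mm in diameter, 90 mm high, standing. Origin: centre of its underside. To be left alone.

How it is judged:
On the way, in this order (a step that is already met when the one before it is completed fails the run):
1. the cup is tipped past 69 degrees over the lunch box (angle between cup's own z axis and vertical above 1.2 rad and horizontal distance between cup_mouth and lunchbox below 0.17 m and height (world z) of cup_mouth above 0.07 m), for 0.1 s.
2. all walnuts are in the wide and all bars in the narrow compartment, and the cup stands released on the saucer, the cover not yet on (x of walnut0 in the frame of lunchbox between -0.075 and 0.075 m and y of walnut0 in the frame of lunchbox between -0.0095 and 0.106 m and z of walnut0 in the frame of lunchbox between 0 and 0.045 m and x of walnut1 in the frame of lunchbox between -0.075 and 0.075 m and y of walnut1 in the frame of lunchbox between -0.0095 and 0.106 m and z of walnut1 in the frame of lunchbox between 0 and 0.045 m and x of walnut2 in the frame of lunchbox between -0.075 and 0.075 m and y of walnut2 in the frame of lunchbox between -0.0095 and 0.106 m and z of walnut2 in the frame of lunchbox between 0 and 0.045 m and x of walnut3 in the frame of lunchbox between -0.075 and 0.075 m and y of walnut3 in the frame of lunchbox between -0.0095 and 0.106 m and z of walnut3 in the frame of lunchbox between 0 and 0.045 m and x of walnut4 in the frame of lunchbox between -0.075 and 0.075 m and y of walnut4 in the frame of lunchbox between -0.0095 and 0.106 m and z of walnut4 in the frame of lunchbox between 0 and 0.045 m and x of bar0 in the frame of lunchbox between -0.075 and 0.075 m and y of bar0 in the frame of lunchbox between -0.106 and -0.0145 m and z of bar0 in the frame of lunchbox between 0 and 0.04 m and x of bar1 in the frame of lunchbox between -0.075 and 0.075 m and y of bar1 in the frame of lunchbox between -0.106 and -0.0145 m and z of bar1 in the frame of lunchbox between 0 and 0.04 m and x of bar2 in the frame of lunchbox between -0.075 and 0.075 m and y of bar2 in the frame of lunchbox between -0.106 and -0.0145 m and z of bar2 in the frame of lunchbox between 0 and 0.04 m and angle between cup's own z axis and vertical below 0.1 rad and horizontal distance between cup and saucer below 0.03 m and height (world z) of cup below 0.012 m and contact force between cup and the fingers below 0.1 N and linear speed of cup below 0.03 m/s and horizontal distance between cover and lunchbox above 0.05 m), for 0.2 s.
At the end, for the whole second after the job is handed in: All walnuts in the wide, all bars in the narrow compartment, below the rim; cup upright (0.1 rad), released, within 30 mm of the saucer's centre; cover at rest over both pins, underside within 4 mm of rim height, level within 0.03 rad, centred within 6 mm (x of walnut0 in the frame of lunchbox between -0.075 and 0.075 m and y of walnut0 in the frame of lunchbox between -0.0095 and 0.106 m and z of walnut0 in the frame of lunchbox between 0 and 0.045 m and x of walnut1 in the frame of lunchbox between -0.075 and 0.075 m and y of walnut1 in the frame of lunchbox between -0.0095 and 0.106 m and z of walnut1 in the frame of lunchbox between 0 and 0.045 m and x of walnut2 in the frame of lunchbox between -0.075 and 0.075 m and y of walnut2 in the frame of lunchbox between -0.0095 and 0.106 m and z of walnut2 in the frame of lunchbox between 0 and 0.045 m and x of walnut3 in the frame of lunchbox between -0.075 and 0.075 m and y of walnut3 in the frame of lunchbox between -0.0095 and 0.106 m and z of walnut3 in the frame of lunchbox between 0 and 0.045 m and x of walnut4 in the frame of lunchbox between -0.075 and 0.075 m and y of walnut4 in the frame of lunchbox between -0.0095 and 0.106 m and z of walnut4 in the frame of lunchbox between 0 and 0.045 m and x of bar0 in the frame of lunchbox between -0.075 and 0.075 m and y of bar0 in the frame of lunchbox between -0.106 and -0.0145 m and z of bar0 in the frame of lunchbox between 0 and 0.04 m and x of bar1 in the frame of lunchbox between -0.075 and 0.075 m and y of bar1 in the frame of lunchbox between -0.106 and -0.0145 m and z of bar1 in the frame of lunchbox between 0 and 0.04 m and x of bar2 in the frame of lunchbox between -0.075 and 0.075 m and y of bar2 in the frame of lunchbox between -0.106 and -0.0145 m and z of bar2 in the frame of lunchbox between 0 and 0.04 m and angle between cup's own z axis and vertical below 0.1 rad and horizontal distance between cup and saucer below 0.03 m and height (world z) of cup below 0.012 m and contact force between cup and the fingers below 0.1 N and linear speed of cup below 0.03 m/s and z of cover in the frame of lunchbox between 0.046 and 0.054 m and horizontal distance between cover and lunchbox below 0.006 m and angle between the y axis of cover and the y axis of lunchbox, either way round below 0.05 rad and angle between cover's own z axis and vertical below 0.03 rad and linear speed of cover below 0.02 m/s); the robot touches nothing.
It fails at once if the bottle is moved more than 30 mm (distance of bottle from where it was at the start of the episode above 0.03 m).
It fails at once if the teaspoon is moved more than 30 mm (distance of teaspoon from where it was at the start of the episode above 0.03 m).
It fails at once if the jar is moved more than 30 mm (distance of jar from where it was at the start of the episode above 0.03 m).
Of walnut3, walnut4 only 1 to 2 are there at a start; the rules pass over those that are not, and their reading is None.
Of bar0, bar1, bar2 only 2 to 3 are there at a start; the rules pass over those that are not, and their reading is None.
At some moment in a run one of bar0, bar1, bar2, cover may be knocked a few centimetres aside while the robot is not near it.
It also fails if it takes over 210 s, if anything falls off the work surface, if the arm or the gripper's body presses on something with over 40 N, if the wrist force passes 120 N, or if a joint passes its speed limit or range.

## Working session

There is one attempt and no reset: what is moved stays moved. The work goes in short steps, Python scripts to look and compute and a tool call to move; the robot and the scene stay as the last step left them, time stands still between calls to the robot, and variables do not carry over. Pictures are saved under pics/ and viewed, at most 14 in all, crops included, and the job is handed in when it is done.

Besides the shell and the picture viewer there is one more tool, called as name(argument=value, ...), one argument or row to a line, values as JSON. arm_command: Moves the arm, as the interface text tells. Scaled input: -1 to 1 covers 0.4 m each way for a shift and 180 degrees each way for a turn. Its arguments: {"type":"object","properties":{"series":{"type":"string"},"newtons":{"type":"number"}},"required":["series"]}

```bash
ls; mkdir -p pics; cat > h.py <<'E'
import numpy as np, cv2
from workcell import manip, viewer
def snap(n, tag=None):
    c=viewer.camera(n); 
    if tag: cv2.imwrite(f'pics/{tag}.png',cv2.cvtColor(c['pixels'],cv2.COLOR_RGB2BGR)); np.savez(f'pics/{tag}.npz',K=c['intrinsics'],E=c['extrinsics'])
    return c
def cam(tag): d=np.load(f'pics/{tag}.npz'); return d['K'],d['E']
def ray(tag,u,v):
    K,E=cam(tag); p=np.linalg.inv(K)@[u,v,1]; d=E[:3,:3].T@np.array([p[0],-p[1],-p[2]]); return -E[:3,:3].T@E[:3,3], d/np.linalg.norm(d)
def onz(tag,u,v,z): o,d=ray(tag,u,v); return o+d*(z-o[2])/d[2]
def tri(*obs):
    A=0;b=0
    for t,u,v in obs:
        o,d=ray(t,u,v); M=np.eye(3)-np.outer(d,d); A=A+M; b=b+M@o
    return np.linalg.solve(A,b)
def proj(tag,P):
    K,E=cam(tag); q=E[:3,:3]@np.array(P)+E[:3,3]; p=K@[q[0],-q[1],-q[2]]; return p[:2]/p[2]
E
python3 - <<'E'
from h import *
np.set_printoptions(precision=4,suppress=True)
for n in ['top','side','wrist']:
    c=snap(n,n+'0'); print(n,c['intrinsics'].tolist(),np.round(c['extrinsics'],3).tolist(), [k for k in c])
print(manip.get_obs())
E
```

```text
pics
top [[369.73324779874366, 0.0, 314.31315932531373], [0.0, 369.73324779874366, 201.44452664517613], [0.0, 0.0, 1.0]] [[0.005, -1.0, 0.03, 0.022], [0.982, 0.011, 0.188, -0.543], [-0.188, 0.028, 0.982, -0.849], [0.0, 0.0, 0.0, 1.0]] ['pixels', 'intrinsics', 'extrinsics']
side [[489.7299328364322, 0.0, 327.9783830402039], [0.0, 489.7299328364322, 202.18982401344158], [0.0, 0.0, 1.0]] [[0.996, -0.086, 0.005, -0.558], [0.055, 0.674, 0.737, -0.105], [-0.067, -0.734, 0.676, -1.309], [0.0, 0.0, 0.0, 1.0]] ['pixels', 'intrinsics', 'extrinsics']
wrist [[291.8463728847545, 0.0, 315.6513994368436], [0.0, 291.8463728847545, 199.00695565738675], [0.0, 0.0, 1.0]] [[0.434, 0.901, 0.0, -0.625], [-0.864, 0.416, -0.285, 0.036], [-0.257, 0.123, 0.959, -0.377], [0.0, 0.0, 0.0, 1.0]] ['pixels', 'intrinsics', 'extrinsics']
{'clock': 0.15, 'joint_pos': array([-1.1436,  0.3327, -0.0647,  1.4607,  0.0216,  1.3498, -0.0885]), 'joint_velocities': array([-0.0006, -0.0001, -0.0003, -0.0021,  0.    ,  0.0008,  0.0008]), 'tau': array([  0.0009, -62.5824,   0.0491, -39.1853,   0.0162,   0.0075,
         0.    ]), 'position': array([0.2716, 0.5626, 0.2497]), 'ee_rot': array([ 0.223 ,  0.9748, -0.0005, -0.0001]), 'ft_force': array([-0.462 , -0.1087, -0.3958]), 'torque': array([-0.0317,  0.0227, -0.0522]), 'grasp_force': 0.0, 'grip_width': 1.0008530144350716}
```

View pics/top0.png

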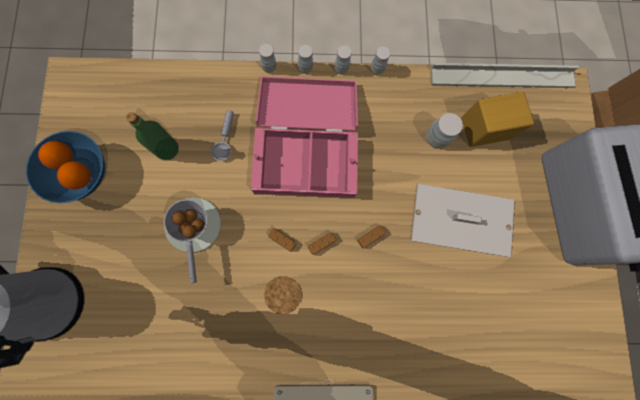

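View pics/side0.png

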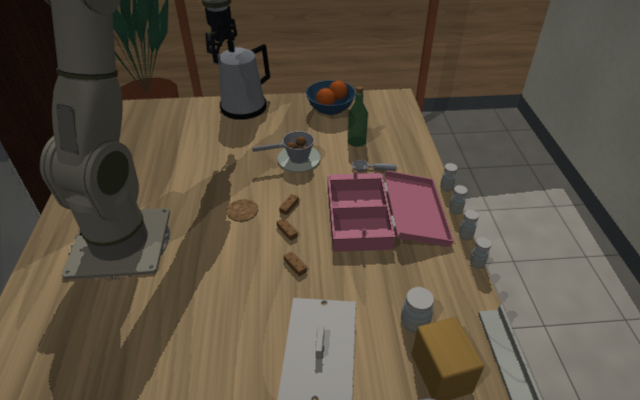

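```bash
python3 - <<'E'
import cv2,numpy as np
t=cv2.imread('pics/top0.png');s=cv2.imread('pics/side0.png')
R=lambda i,k:cv2.resize(i,None,fx=k,fy=k,interpolation=cv2.INTER_CUBIC)
cv2.imwrite('pics/a.png',R(t[100:295,155:415],3))   # orig = 155+u/3
cv2.imwrite('pics/b.png',R(s[120:300,240:460],3.3))
c=np.zeros((520,800,3),np.uint8); a=R(t[175:265,405:525],3.3); b=R(s[290:400,265:370],3.8)
c[:a.shape[0],:a.shape[1]]=a; c[:b.shape[0],400:400+b.shape[1]]=b; cv2.imwrite('pics/c.png',c)
E
```

```text
(no output)
```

View pics/a.png

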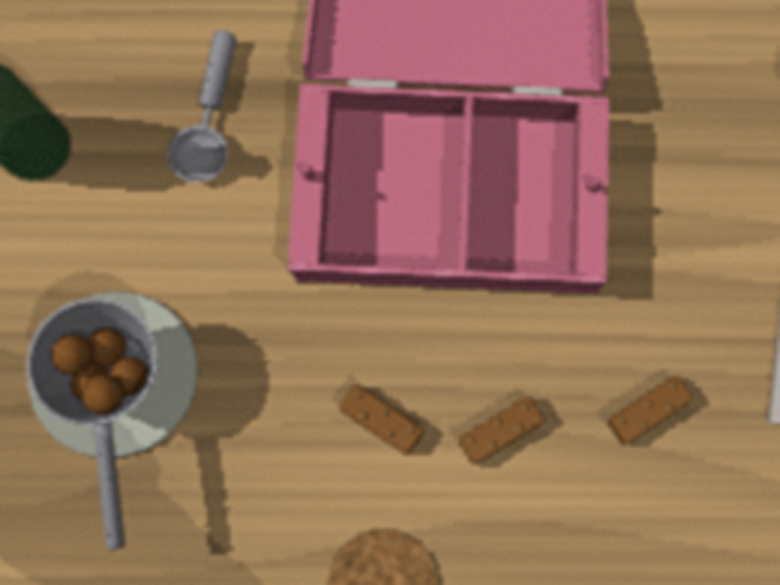

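View pics/b.png

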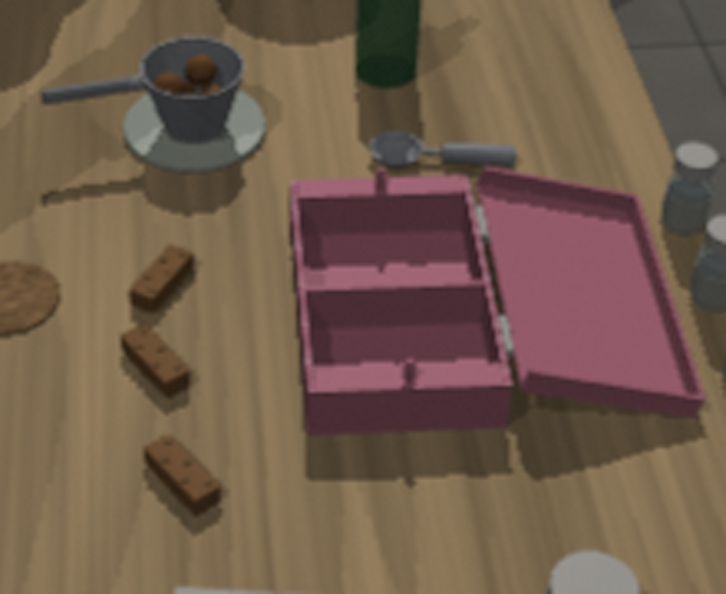

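View pics/c.png

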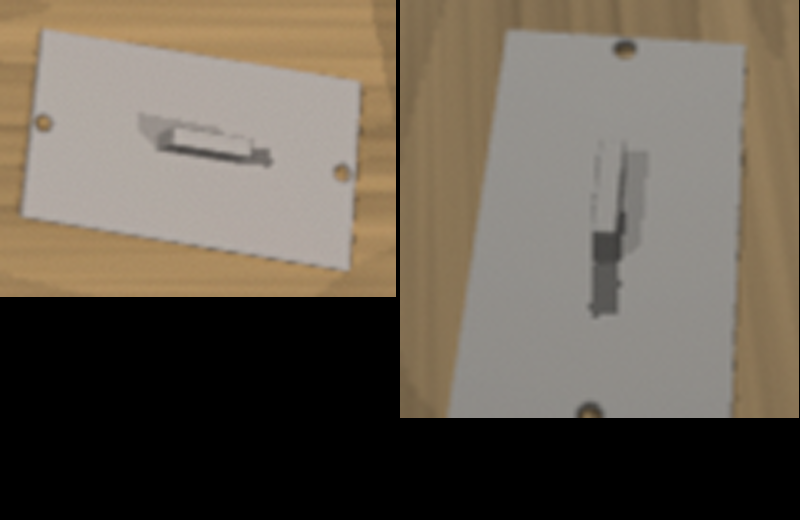

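```bash
cat > m.py <<'E'
from h import *
np.set_printoptions(precision=4,suppress=True)
f=lambda o,k:(lambda u,v:(o[0]+(u+.5)/k-.5,o[1]+(v+.5)/k-.5))
A=f((155,100),3);B=f((240,120),3.3);C=f((405,175),3.3);D=f((265,290),3.8)
pts={'rim --':((A,606,283),(B,308,383)),'rim -+':((A,291,271),(B,293,185)),'rim ++':((A,302,86),(B,468,180)),'rim +-':((A,609,98),(B,507,372)),
'pin1':((A,303,167),(B,381,174)),'pin0':((A,588,180),(B,409,362)),
'mouth':((A,93,359),(B,192,68)),'hend':((A,114,547),(B,45,96)),
'bar0':((A,382,419),(B,163,272)),'bar1':((A,503,428),(B,156,355)),'bar2':((A,652,410),(B,183,470)),
'hole1':((C,43,123),(D,225,48)),'hole0':((C,342,173),(D,190,411)),'gbar':((C,213,141),(D,209,186))}
for n,(a,b) in pts.items(): print(n,tri(('top0',*a[0](a[1],a[2])),('side0',*b[0](b[1],b[2]))))
for n in('top0','side0'): print(ray(n,320,200))
print('saucer top',onz('side0',*B(195,127),.008),onz('top0',*A(113,374),.008))
for q in [((355,384),(424,428)),((341,408),(409,453)),((530,397),(460,436)),((546,419),(478,463)),((680,377),(610,418)),((693,400),(626,443))]:
    p=[onz('top0',*A(*x),.02) for x in q]; d=p[0]-p[1]; print('bar ang',np.degrees(np.arctan2(d[1],d[0])),np.linalg.norm(d),(p[0]+p[1])/2)
E
python3 m.py
```

```text
rim -- [ 0.5639 -0.077   0.0545]
rim -+ [0.5744 0.1809 0.0407]
rim ++ [0.7345 0.1775 0.0391]
rim +- [ 0.7202 -0.0817  0.0587]
pin1 [0.6552 0.1715 0.057 ]
pin0 [ 0.6472 -0.0633  0.0578]
mouth [0.4932 0.3269 0.0709]
hend [0.3522 0.3037 0.0631]
bar0 [0.455  0.1051 0.0134]
bar1 [0.4474 0.0046 0.013 ]
bar2 [ 0.4642 -0.1202  0.0117]
hole1 [ 0.5284 -0.2421  0.0018]
hole0 [ 0.491  -0.4749  0.0035]
gbar [ 0.5101 -0.3601  0.0357]
(array([0.3733, 0.0517, 0.9351]), array([ 0.1917, -0.0437, -0.9805]))
(array([ 0.4745, -0.938 ,  0.9653]), array([ 0.0508,  0.7383, -0.6725]))
saucer top [0.4937 0.3175 0.008 ] [0.4891 0.3296 0.008 ]
bar ang 58.06355587649498 0.06772388566807509 [0.4631 0.0986 0.02  ]
bar ang 57.21658652620051 0.06717737736088229 [0.4429 0.1101 0.02  ]
bar ang -60.55437677389895 0.06627759137883892 [0.4552 0.0114 0.02  ]
bar ang -56.9881089875714 0.06675665947867052 [ 0.4352 -0.0027  0.02  ]
bar ang -59.69229725517373 0.06861999449304677 [ 0.4719 -0.1133  0.02  ]
bar ang -57.60375501211727 0.06711795941309276 [ 0.4521 -0.1249  0.02  ]
```

```bash
cat > p.py <<'E'
import sys
from h import *
# p.py x y z yaw_of_tool_y(deg): prints shifts (norm) and spin
def plan(x,y,z,yaw=None):
    from scipy.spatial.transform import Rotation as R
    o=manip.get_obs(); M=R.from_quat(o['ee_rot']).as_matrix(); p=o['position']
    y0=np.degrees(np.arctan2(M[1,1],M[0,1])); d=np.array([x,y,z])-p
    dy=0 if yaw is None else (yaw-y0+90)%180-90
    print('pos',p.round(4),'yawY',y0.round(2),'tilt',np.degrees(np.arccos(-M[2,2])).round(2),'t',o['clock'],'j7',o['joint_pos'][6].round(2),'F',o['ft_force'].round(1))
    s=-dy/180
    Z=R.from_euler('z',-dy,degrees=True).as_matrix()
    print('shift before spin',(M.T@d/.4).round(4),'| spin',round(s,4),'rows>=',round(abs(dy)/10.7,1),'| shift after spin',((M@Z).T@d/.4).round(4),'rows>=',round(np.linalg.norm(d)/.0625,1))
if __name__=='__main__': plan(*map(float,sys.argv[1:]))
E
python3 p.py .394 .309 .22 99.4
```

```text
pos [0.2716 0.5626 0.2497] yawY 64.23 tilt 0.06 t 0.15 j7 -0.09 F [-0.5 -0.1 -0.4]
shift before spin [-0.5512 -0.4379  0.0747] | spin -0.1954 rows>= 3.3 | shift after spin [-0.1983 -0.6755  0.0747] rows>= 4.5
```

arm_command(
  series="0 0 0 0 -0.049; 0 0 0 0 -0.049; 0 0 0 0 -0.049; 0 0 0 0 -0.0485; 0 -0.033 -0.1126 0.0125 0; 0 -0.033 -0.1126 0.0125 0; 0 -0.033 -0.1126 0.0125 0; 0 -0.033 -0.1126 0.0125 0; 0 -0.033 -0.1126 0.0125 0; 0 -0.033 -0.1126 0.0125 0",
  newtons=120,
)

```text
clock: 1.4
position: [0.3945, 0.3077, 0.2201]
ee_rot: [-0.082, 0.997, 0.0, -0.0]
ft_force: [0.4, 0.4, 0.5]
grip_width: 1.0
grasp_force: 0.0
```

```bash
python3 - <<'E'
from h import *
snap('wrist','w1'); print(ray('w1',320,200))
for n,P in dict(grip=(.394,.309,.068),mouth=(.493,.325,.078),hend=(.352,.3037,.068)).items(): print(n,proj('w1',P).round(1))
E
python3 p.py .394 .309 .068 99.4
```

```text
(array([0.32246986, 0.29626275, 0.34273309]), array([ 0.28235615,  0.06355305, -0.95720218]))
grip [316.1 189.9]
mouth [315.6 285.7]
hend [317.9 146. ]
pos [0.3977 0.3014 0.2195] yawY 99.01 tilt 0.17 t 1.45 j7 0.99 F [ 4.3 -5.1 -1.6]
shift before spin [0.0061 0.0213 0.3786] | spin -0.0021 rows>= 0.0 | shift after spin [0.006  0.0213 0.3786] rows>= 2.4
```

View pics/w1.png

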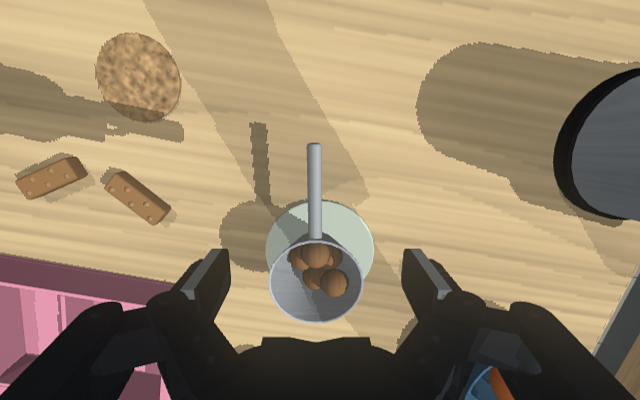

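```bash
python3 p.py .392 .308 .068 100
```

```text
pos [0.3977 0.3014 0.2195] yawY 99.01 tilt 0.17 t 1.45 j7 0.99 F [ 4.3 -5.1 -1.6]
shift before spin [0.0114 0.0196 0.3786] | spin -0.0055 rows>= 0.1 | shift after spin [0.0111 0.0198 0.3786] rows>= 2.4
```

arm_command(
  series="0 0.005 -0.0015 0 -0.004; 0 0 0 0.0635 0; 0 0 0 0.0635 0; 0 0 0 0.0635 0; 0 0 0 0.0635 0; 0 0 0 0.0635 0; 0 0 0 0.0615 0; 0 0 0 0 0; 0 0 0 0 0; 0 0 0 0 0",
)

```text
clock: 2.7
position: [0.3926, 0.3091, 0.0698]
ee_rot: [-0.089, 0.996, 0.001, 0.001]
ft_force: [0.5, 0.3, 0.6]
grip_width: 0.997
grasp_force: 0.0
```

```bash
python3 p.py .392 .308 .068 100
```

```text
pos [0.3926 0.3091 0.0698] yawY 100.16 tilt 0.11 t 2.7 j7 0.99 F [0.5 0.3 0.6]
shift before spin [ 0.002  -0.0024  0.0046] | spin 0.0009 rows>= 0.0 | shift after spin [ 0.002  -0.0024  0.0046] rows>= 0.0
```

Well settled. Close at 120 N, then lift 6 mm slightly to test droop.

arm_command(
  series="1 0 0 0.004 0; 1 0 0 0 0; 1 0 0 0 0; 1 0 0 0 0; 1 0 0 0 0; 1 0 0 0 0; 1 0 0 -0.01 0; 1 0 0 -0.01 0; 1 0 0 0 0; 1 0 0 0 0",
  newtons=120,
)

```text
clock: 3.95
position: [0.3921, 0.3082, 0.0749]
ee_rot: [-0.088, 0.996, -0.0, -0.0]
ft_force: [0.8, 0.2, -4.1]
grip_width: 0.126
grasp_force: 118.1
```

```bash
python3 - <<'E'
from h import *
a=snap('side','s2'); b=snap('wrist','w2')
s=cv2.imread('pics/s2.png')[110:210,230:350]; w=cv2.imread('pics/w2.png')
cv2.imwrite('pics/d.png',cv2.resize(s,None,fx=5,fy=5,interpolation=cv2.INTER_CUBIC))
E
python3 p.py .392 .308 .068 100
```

```text
pos [0.3921 0.3082 0.075 ] yawY 100.14 tilt 0.02 t 4.05 j7 0.99 F [-0.9  0.2 -3.6]
shift before spin [ 0.0003 -0.0005  0.0174] | spin 0.0008 rows>= 0.0 | shift after spin [ 0.0003 -0.0005  0.0174] rows>= 0.1
```

View pics/d.png

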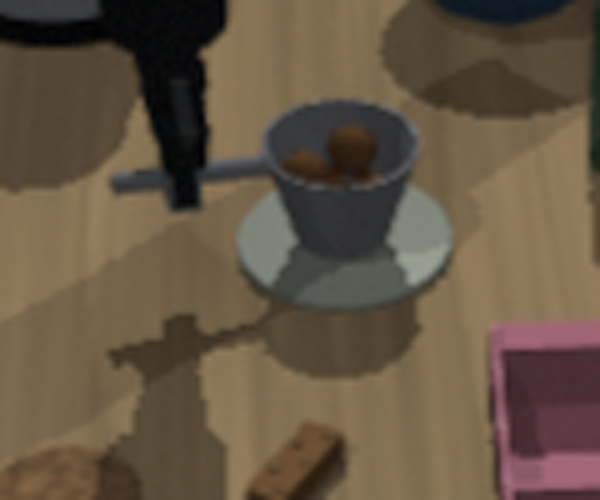

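arm_command(
  series="1 0 0 -0.02 0; 1 0 0 -0.04 0; 1 0 0 -0.05 0; 1 0 0 -0.05 0; 1 0 0 -0.05 0; 1 0 0 -0.05 0; 1 0 0 -0.05 0; 1 0 0 -0.04 0; 1 0 0 -0.0125 0; 1 0 0 0 0",
)

```text
clock: 5.3
position: [0.3922, 0.3082, 0.2201]
ee_rot: [-0.088, 0.996, 0.0, 0.0]
ft_force: [0.4, 0.3, -3.5]
grip_width: 0.122
grasp_force: 118.7
```

```bash
python3 p.py .615 .099 .22 87.5
```

```text
pos [0.3922 0.3082 0.2201] yawY 100.13 tilt 0.01 t 5.3 j7 0.99 F [ 0.4  0.3 -3.5]
shift before spin [-4.563e-01 -6.130e-01  3.000e-04] | spin 0.0702 rows>= 1.2 | shift after spin [-5.793e-01 -4.983e-01  3.000e-04] rows>= 4.9
```

arm_command(
  series="1 0 0 0 0.0232; 1 0 0 0 0.0235; 1 0 0 0 0.0235; 1 -0.046 -0.04 0 0; 1 -0.087 -0.075 0 0; 1 -0.104 -0.09 0 0; 1 -0.104 -0.09 0 0; 1 -0.104 -0.09 0 0; 1 -0.087 -0.075 0 0; 1 -0.047 -0.038 0 0",
)

```text
clock: 6.55
position: [0.6159, 0.0963, 0.2187]
ee_rot: [0.023, 1.0, -0.001, -0.001]
ft_force: [0.6, 1.2, -3.1]
grip_width: 0.12
grasp_force: 118.4
```

arm_command(
  series="1 0 0 0 0; 1 0 0 0 0; 1 0 0 0 0; 1 0 0 0 0; 1 0 0 0 0; 1 0 0 0 0; 1 0 0 0 0; 1 0 0 0 0; 1 0 0 0 0; 1 0 0 0 0",
  newtons=60,
)

```text
clock: 7.8
position: [0.6149, 0.0992, 0.2201]
ee_rot: [0.022, 1.0, 0.0, 0.0]
ft_force: [0.1, 0.3, -1.5]
grip_width: 0.127
grasp_force: 118.7
```

```bash
python3 - <<'E'
from h import *
a=snap('side','s3')
s=cv2.imread('pics/s3.png')[60:260,300:480]
cv2.imwrite('pics/e.png',cv2.resize(s,None,fx=3,fy=3,interpolation=cv2.INTER_CUBIC))
E
python3 p.py .615 .099 .22 87.5
```

```text
pos [0.6149 0.0992 0.2201] yawY 87.5 tilt 0.01 t 7.85 j7 1.36 F [ 1.2 -0.2 -3.2]
shift before spin [-0.0002 -0.0005  0.0003] | spin 0.0 rows>= 0.0 | shift after spin [-0.0002 -0.0005  0.0003] rows>= 0.0
```

View pics/e.png

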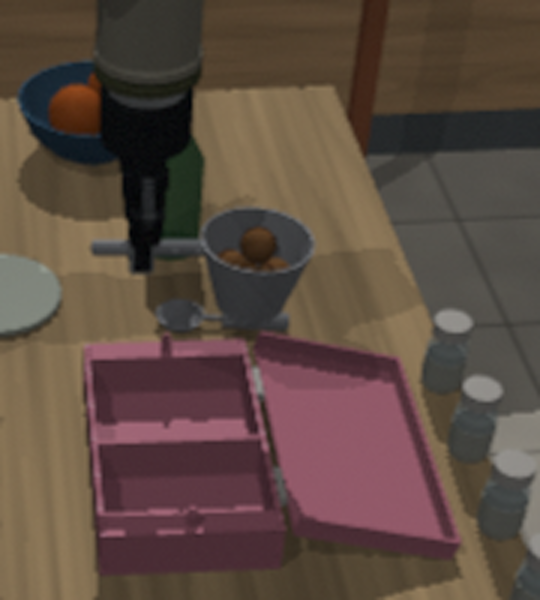

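arm_command(
  series="1 0 0 0 0; 1 0 0 0 0; 1 0 0 0 0; 1 0 0 0 0; 1 0 0 0 0; 1 0 0 0 0; 1 0 0 0 0; 1 0 0 0 0; 1 0 0 0 0; 1 0 0 0 0",
  newtons=20,
)

```text
clock: 9.1
position: [0.6149, 0.0992, 0.2201]
ee_rot: [0.022, 1.0, 0.0, -0.0]
ft_force: [-0.6, -0.0, -3.7]
grip_width: 0.124
grasp_force: 118.6
```

```bash
python3 - <<'E'
from h import *
a=snap('side','s4');print(manip.get_obs()['grasp_force'],manip.get_obs()['grip_width'])
s=cv2.imread('pics/s4.png').astype(int)-cv2.imread('pics/s3.png');print((abs(s[60:260,300:480]).max(2)>40).sum())
E
```

```text
118.74775528907776 0.11930691974719347
0
```

arm_command(
  series="0.95 0 0 0 0; 0.95 0 0 0 0; 0.95 0 0 0 0; 0.95 0 0 0 0; 0.95 0 0 0 0; 0.95 0 0 0 0; 0.95 0 0 0 0; 0.95 0 0 0 0; 0.95 0 0 0 0; 0.95 0 0 0 0",
  newtons=20,
)

```text
clock: 10.4
position: [0.6149, 0.0992, 0.2201]
ee_rot: [0.022, 1.0, 0.0, 0.0]
ft_force: [-0.3, 0.2, -4.1]
grip_width: 0.127
grasp_force: 118.4
```

```bash
python3 - <<'E'
from h import *
a=snap('side','s5');print(manip.get_obs()['grasp_force'],manip.get_obs()['grip_width'])
s=cv2.imread('pics/s5.png').astype(int)-cv2.imread('pics/s3.png');print((abs(s[60:260,300:480]).max(2)>40).sum())
E
```

```text
118.59891057014465 0.12080720401863515
0
```

arm_command(
  series="0.9 0 0 0 0; 0.9 0 0 0 0; 0.9 0 0 0 0; 0.89 0 0 0 0; 0.89 0 0 0 0; 0.89 0 0 0 0; 0.88 0 0 0 0; 0.88 0 0 0 0; 0.88 0 0 0 0; 0.88 0 0 0 0",
  newtons=20,
)

```text
clock: 11.7
position: [0.6149, 0.0992, 0.2201]
ee_rot: [0.022, 1.0, 0.0, 0.0]
ft_force: [0.1, 0.5, -2.9]
grip_width: 0.12
grasp_force: 113.0
```

```bash
python3 - <<'E'
from h import *
a=snap('side','s6');print(manip.get_obs()['grasp_force'],manip.get_obs()['grip_width'])
s=cv2.imread('pics/s6.png').astype(int)-cv2.imread('pics/s3.png');print((abs(s[60:260,300:480]).max(2)>40).sum())
E
```

```text
113.01642179489136 0.12368739665135593
0
```

arm_command(
  series="0.875 0 0 0 0; 0.875 0 0 0 0; 0.875 0 0 0 0; 0.87 0 0 0 0; 0.87 0 0 0 0; 0.87 0 0 0 0; 0.87 0 0 0 0; 0.87 0 0 0 0; 0.87 0 0 0 0; 0.87 0 0 0 0",
  newtons=20,
)

```text
clock: 13.0
position: [0.6149, 0.0992, 0.2201]
ee_rot: [0.022, 1.0, 0.0, 0.0]
ft_force: [-0.5, 0.5, -3.9]
grip_width: 0.137
grasp_force: 83.2
```

```bash
cat > q.py <<'E'
from h import *
import sys
a=snap('side',sys.argv[1]);o=manip.get_obs();print(o['grasp_force'],o['grip_width'],o['clock'])
s=cv2.imread(f'pics/{sys.argv[1]}.png').astype(int)-cv2.imread('pics/s3.png');print((abs(s[60:260,300:480]).max(2)>40).sum())
E
python3 q.py s7
```

```text
83.2965874671936 0.12997204055399192 13.05
0
```

arm_command(
  series="0.865 0 0 0 0; 0.865 0 0 0 0; 0.86 0 0 0 0; 0.86 0 0 0 0; 0.86 0 0 0 0; 0.857 0 0 0 0; 0.857 0 0 0 0; 0.857 0 0 0 0; 0.857 0 0 0 0; 0.857 0 0 0 0",
  newtons=20,
)

```text
clock: 14.3
position: [0.6149, 0.0992, 0.2201]
ee_rot: [0.022, 1.0, 0.0, 0.0]
ft_force: [1.6, 0.5, -3.5]
grip_width: 0.145
grasp_force: 46.7
```

```bash
python3 q.py s8
```

```text
46.71740233898163 0.1467915850130878 14.35
0
```

arm_command(
  series="0.855 0 0 0 0; 0.855 0 0 0 0; 0.855 0 0 0 0; 0.853 0 0 0 0; 0.853 0 0 0 0; 0.853 0 0 0 0; 0.853 0 0 0 0; 0.853 0 0 0 0; 0.853 0 0 0 0; 0.853 0 0 0 0",
  newtons=20,
)

```text
clock: 15.6
position: [0.6149, 0.0992, 0.2201]
ee_rot: [0.022, 1.0, 0.0, 0.0]
ft_force: [-0.9, -0.4, -3.0]
grip_width: 0.153
grasp_force: 36.1
```

```bash
python3 q.py s9
```

```text
36.15453779697418 0.14754294410134103 15.65
1
```

arm_command(
  series="0.851 0 0 0 0; 0.851 0 0 0 0; 0.851 0 0 0 0; 0.849 0 0 0 0; 0.849 0 0 0 0; 0.849 0 0 0 0; 0.849 0 0 0 0; 0.849 0 0 0 0; 0.849 0 0 0 0; 0.849 0 0 0 0",
  newtons=20,
)

```text
clock: 16.9
position: [0.6149, 0.0992, 0.2201]
ee_rot: [0.022, 1.0, 0.0, -0.0]
ft_force: [0.1, 0.3, -3.3]
grip_width: 0.15
grasp_force: 27.1
```

```bash
python3 q.py s10
```

```text
27.079805731773376 0.15506600038594814 16.95
1083
```

arm_command(
  series="0.849 0 0 0 0; 0.849 0 0 0 0; 0.849 0 0 0 0; 0.849 0 0 0 0; 0.849 0 0 0 0; 0.849 0 0 0 0; 0.849 0 0 0 0; 0.849 0 0 0 0; 0.849 0 0 0 0; 0.849 0 0 0 0",
)

```text
clock: 18.2
position: [0.6149, 0.0992, 0.2201]
ee_rot: [0.022, 1.0, 0.0, 0.0]
ft_force: [0.9, -0.1, -2.8]
grip_width: 0.152
grasp_force: 27.1
```

```bash
python3 q.py s11; python3 -c "
import cv2;s=cv2.imread('pics/s11.png')[60:260,300:480];cv2.imwrite('pics/f.png',cv2.resize(s,None,fx=3,fy=3,interpolation=2))"
```

```text
27.07954466342926 0.1497261644200332 18.25
1084
```

View pics/f.png

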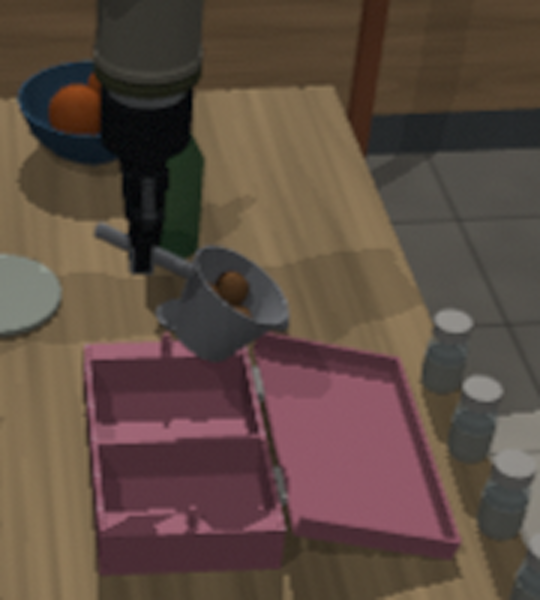

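arm_command(
  series="0.848 0 0 0 0; 0.848 0 0 0 0; 0.848 0 0 0 0; 0.847 0 0 0 0; 0.847 0 0 0 0; 0.847 0 0 0 0; 0.847 0 0 0 0; 0.847 0 0 0 0; 0.847 0 0 0 0; 0.847 0 0 0 0",
  newtons=20,
)

```text
clock: 19.5
position: [0.6149, 0.0992, 0.2201]
ee_rot: [0.022, 1.0, 0.0, -0.0]
ft_force: [-0.2, 0.2, -3.5]
grip_width: 0.154
grasp_force: 22.1
```

```bash
python3 q.py s12;python3 - <<'E'
import cv2,numpy as np
a,b=[cv2.imread(f'pics/{n}.png')[60:260,300:480].astype(int) for n in('s11','s12')]
print((abs(a-b).max(2)>40).sum())
E
```

```text
22.098755836486816 0.15571118314576743 19.55
1092
0
```

arm_command(
  series="0.846 0 0 0 0; 0.846 0 0 0 0; 0.846 0 0 0 0; 0.846 0 0 0 0; 0.845 0 0 0 0; 0.845 0 0 0 0; 0.845 0 0 0 0; 0.845 0 0 0 0; 0.845 0 0 0 0; 0.845 0 0 0 0",
  newtons=20,
)

```text
clock: 20.8
position: [0.6149, 0.0992, 0.2201]
ee_rot: [0.022, 1.0, 0.0, -0.0]
ft_force: [-0.4, -0.2, -4.0]
grip_width: 0.156
grasp_force: 18.1
```

```bash
cat >> q.py <<'E'
if len(sys.argv)>2:
    a,b=[cv2.imread(f'pics/{n}.png')[60:260,300:480].astype(int) for n in sys.argv[1:3]]
    print('vs',(abs(a-b).max(2)>40).sum())
E
python3 q.py s13 s11
```

```text
18.096974194049835 0.15552410933261013 20.85
1510
vs 470
```

arm_command(
  series="0.845 0 0 0 0; 0.845 0 0 0 0; 0.8445 0 0 0 0; 0.8445 0 0 0 0; 0.8445 0 0 0 0; 0.8445 0 0 0 0; 0.844 0 0 0 0; 0.844 0 0 0 0; 0.844 0 0 0 0; 0.844 0 0 0 0",
  newtons=20,
)

```text
clock: 22.1
position: [0.6149, 0.0992, 0.2201]
ee_rot: [0.022, 1.0, 0.0, 0.0]
ft_force: [-0.1, -0.1, -3.7]
grip_width: 0.157
grasp_force: 15.7
```

```bash
python3 q.py s14 s13; python3 - <<'E'
import cv2,numpy as np
for n in ('s3','s11','s13','s14'):
    im=cv2.imread(f'pics/{n}.png')[60:260,300:480]; h=cv2.cvtColor(im,cv2.COLOR_BGR2HSV)
    m=((h[...,1]<40)&(h[...,2]>70)).astype(np.uint8); m[:55]=0; m[:,:30]=0;m[:,105:]=0
    # walnut pixels in cup: brown saturated
    w=((h[...,0]<14)&(h[...,1]>130)&(h[...,2]>40)).astype(np.uint8); w[:50]=0;w[:,105:]=0;w[:,30:]=w[:,30:]
    k,l,st,c=cv2.connectedComponentsWithStats(w); print(n,[(c[i].round().tolist(),int(st[i,4])) for i in range(1,k) if st[i,4]>10])
E
```

```text
15.674542486667633 0.15739754206064452 22.15
1523
vs 0
s3 []
s11 []
s13 []
s14 []
```

arm_command(
  series="0.8435 0 0 0 0; 0.8435 0 0 0 0; 0.8435 0 0 0 0; 0.843 0 0 0 0; 0.843 0 0 0 0; 0.843 0 0 0 0; 0.8425 0 0 0 0; 0.8425 0 0 0 0; 0.8425 0 0 0 0; 0.8425 0 0 0 0",
  newtons=20,
)

```text
clock: 23.4
position: [0.6149, 0.0992, 0.2201]
ee_rot: [0.022, 1.0, 0.0, 0.0]
ft_force: [-0.1, -0.3, -3.1]
grip_width: 0.157
grasp_force: 12.6
```

```bash
python3 q.py s15 s13;  python3 -c "
import cv2;s=cv2.imread('pics/s15.png')[80:260,300:480];cv2.imwrite('pics/g.png',cv2.resize(s,None,fx=3,fy=3,interpolation=2))"
```

```text
12.591463923454285 0.15824689243817117 23.45
1626
vs 175
```

View pics/g.png

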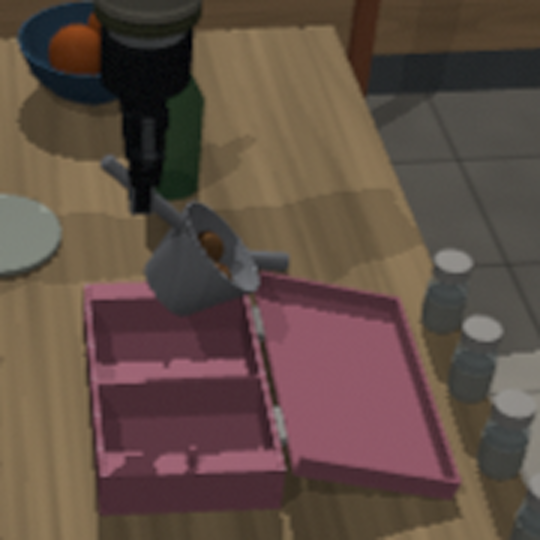

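arm_command(
  series="0.8425 0.006 0 0 0; 0.8425 0.0125 0 0 0; 0.8425 0.0125 0 0 0; 0.8425 0.0125 0 0 0; 0.8425 0.0125 0 0 0; 0.8425 0.006 0 0 0; 0.842 0 0 0 0; 0.842 0 0 0 0; 0.8415 0 0 0 0; 0.8415 0 0 0 0",
  newtons=20,
)

```text
clock: 24.7
position: [0.5902, 0.1002, 0.22]
ee_rot: [0.022, 1.0, 0.0, -0.0]
ft_force: [-0.2, 0.4, -3.2]
grip_width: 0.159
grasp_force: 10.6
```

```bash
python3 q.py s16 s15
```

```text
10.55239275097847 0.16017474811108404 24.75
2524
vs 1399
```

arm_command(
  series="0.841 0 0 0 0; 0.841 0 0 0 0; 0.841 0 0 0 0; 0.8405 0 0 0 0; 0.8405 0 0 0 0; 0.8405 0 0 0 0; 0.84 0 0 0 0; 0.84 0 0 0 0; 0.84 0 0 0 0; 0.84 0 0 0 0",
  newtons=20,
)

```text
clock: 26.0
position: [0.5902, 0.1003, 0.2201]
ee_rot: [0.022, 1.0, 0.0, 0.0]
ft_force: [0.4, -0.1, -3.7]
grip_width: 0.159
grasp_force: 7.6
```

```bash
python3 q.py s17 s16
```

```text
7.609374225139618 0.15731596807083453 26.05
2594
vs 193
```

```bash
cat > tilt.py <<'E'
from h import *
import sys
def model():
    a=np.linspace(0,2*np.pi,60); P=[]
    for z in np.linspace(0,.07,8):
        r=.03+.02*z/.07; P.append(np.c_[r*np.cos(a),r*np.sin(a),0*a+z])
    return np.vstack(P)
def sil(tag,piv,yaw,t,g=-.1):
    B=model(); H=np.array([[x,.007*np.cos(b),.06+.007*np.sin(b)] for x in np.linspace(-.144,-.044,20) for b in np.linspace(0,6.28,8)])
    c,s=np.cos(t),np.sin(t); R=np.array([[c,0,s],[0,1,0],[-s,0,c]]); cy,sy=np.cos(yaw),np.sin(yaw); Z=np.array([[cy,-sy,0],[sy,cy,0],[0,0,1]])
    m=np.zeros((400,640),np.uint8)
    for P in(B,H):
        W=(P-[g,0,.06])@R.T@Z.T+piv; q=np.array([proj(tag,w) for w in W]).round().astype(np.int32); cv2.fillConvexPoly(m,cv2.convexHull(q),1)
    return m>0
def fit(tag,piv,yaw,ts=range(-10,125,5)):
    im=cv2.imread(f'pics/{tag}.png'); bg=cv2.imread('pics/side0.png'); h=cv2.cvtColor(im,cv2.COLOR_BGR2HSV)
    ch=(abs(im.astype(int)-bg).max(2)>12)&(h[...,1]<60)&(h[...,2]>60)
    r=[]
    for t in ts:
        m=sil(tag,piv,yaw,np.radians(t)); roi=sil(tag,piv,yaw,0)
        ys,xs=np.where(m); 
        u,v=proj(tag,piv).astype(int); box=np.zeros_like(m); box[v-12:v+90,u-45:u+75]=1
        g=ch&box; r.append((round(float((m&g).sum()/(m|g).sum()),3),t))
    return sorted(r)[::-1][:4]
if __name__=='__main__':
    x,y,z,yaw=map(float,sys.argv[2:6]); print(fit(sys.argv[1],np.array([x,y,z]),np.radians(yaw)))
E
python3 tilt.py s3 .615 .099 .22 -2.5;python3 tilt.py s11 .615 .099 .22 -2.5;python3 tilt.py s15 .615 .099 .22 -2.5;python3 tilt.py s16 .590 .100 .22 -2.5;python3 tilt.py s17 .590 .100 .22 -2.5
```

```text
[(0.231, 0), (0.214, -5), (0.209, 5), (0.199, -10)]
[(0.292, 30), (0.269, 25), (0.249, 20), (0.236, 35)]
[(0.337, 45), (0.304, 40), (0.277, 50), (0.261, 35)]
[(0.324, 50), (0.302, 45), (0.264, 55), (0.261, 40)]
[(0.313, 60), (0.286, 55), (0.285, 65), (0.278, 70)]
```

arm_command(
  series="0.8395 0 0 0 0; 0.8395 0 0 0 0; 0.8395 0 0 0 0; 0.8395 0 0 0 0; 0.839 0 0 0 0; 0.839 0 0 0 0; 0.839 0 0 0 0; 0.839 0 0 0 0; 0.839 0 0 0 0; 0.839 0 0 0 0",
  newtons=20,
)

```text
clock: 27.3
position: [0.5902, 0.1003, 0.2201]
ee_rot: [0.022, 1.0, 0.0, 0.0]
ft_force: [-0.4, 0.1, -3.2]
grip_width: 0.157
grasp_force: 5.5
```

```bash
python3 q.py s18 s17;python3 tilt.py s18 .590 .100 .22 -2.5
```

```text
5.514223426580429 0.16003298945728442 27.35
2637
vs 128
[(0.321, 65), (0.296, 60), (0.291, 70), (0.274, 75)]
```

arm_command(
  series="0.839 0.004 0 0 0; 0.839 0.01 0 0 0; 0.839 0.012 0 0 0; 0.839 0.012 0 0 0; 0.839 0.01 0 0 0; 0.8385 0.004 0 0 0; 0.8385 -0.07 0 0 0; 0.8385 -0.03 0 0 0; 0.8385 -0.015 0 0 0; 0.8385 -0.005 0 0 0",
  newtons=20,
)

```text
clock: 28.6
position: [0.6173, 0.099, 0.22]
ee_rot: [0.022, 1.0, -0.0, -0.0]
ft_force: [0.6, 0.0, -3.5]
grip_width: 0.162
grasp_force: 4.4
```

```bash
python3 q.py s19 s18; python3 - <<'E'
from tilt import *
p=manip.get_obs()['position'];print(p,fit('s19',p,np.radians(-2.5)))
E
```

```text
4.434651508927345 0.1616457581303115 28.65
1750
vs 1234
[0.61730311 0.09905371 0.22002666] [(0.394, 80), (0.385, 75), (0.347, 85), (0.338, 70)]
```

arm_command(
  series="0.839 0.005 0 0 0; 0.839 0.012 0 0 0; 0.839 0.013 0 0 0; 0.839 0.008 0.0 0.01 0; 0.839 0.0045 0 0.025 0; 0.839 0 0 0.025 0; 0.839 0 0 0.015 0; 0.839 0 0 0.01 0; 0.839 0 0 0.01 0; 0.839 0 0 0.01 0",
  newtons=20,
)

```text
clock: 29.9
position: [0.6019, 0.0999, 0.1794]
ee_rot: [0.022, 1.0, 0.0, 0.002]
ft_force: [1.3, -1.1, 7.0]
grip_width: 0.161
grasp_force: 5.1
```

```bash
python3 q.py s20 s19; python3 - <<'E'
from tilt import *
o=manip.get_obs();p=o['position'];print(p,o['ft_force'],fit('s20',p,np.radians(-2.5)))
snap('top','t2');snap('wrist','w3')
t=cv2.imread('pics/t2.png')[100:240,220:380];s=cv2.imread('pics/s20.png')[100:260,310:470]
R=lambda i:cv2.resize(i,(400,400),interpolation=2)
cv2.imwrite('pics/i.png',np.hstack([R(t),R(s)]))
E
```

```text
5.122571513056755 0.1623178205937809 29.95
2801
vs 1291
[0.60166508 0.09985725 0.17879955] [1.58438636 0.36472635 5.92491388] [(0.337, 80), (0.326, 75), (0.288, 85), (0.273, 70)]
```

View pics/i.png

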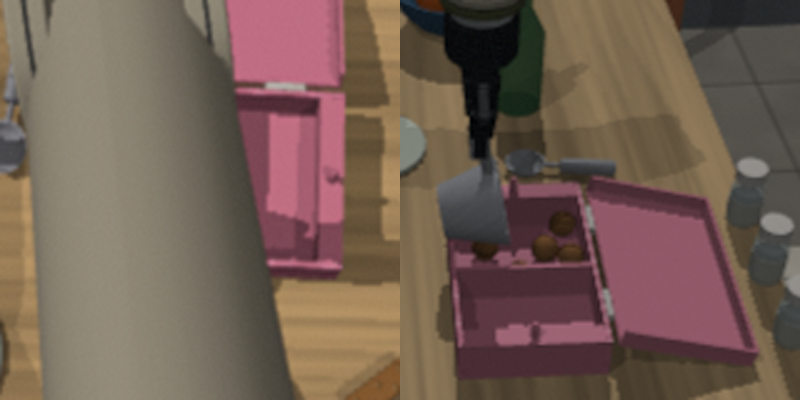

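arm_command(
  series="0.841 0 0 -0.01 0; 0.842 0 0 -0.02 0; 0.842 0 0 -0.03 0; 0.842 0 0 -0.03 0; 0.842 0 0 -0.03 0; 0.842 0 0 -0.03 0; 0.842 0 0 -0.03 0; 0.842 0 0 -0.03 0; 0.842 0 0 -0.02 0; 0.842 0 0 0 0",
  newtons=20,
)

```text
clock: 31.3
position: [0.6006, 0.0999, 0.2707]
ee_rot: [0.022, 1.0, 0.0, 0.0]
ft_force: [0.2, 0.1, -3.1]
grip_width: 0.161
grasp_force: 8.7
```

```bash
python3 q.py s21 s19; cat > wn.py <<'E'
from h import *
import sys
# brown blobs in side view, within box outline region
im=cv2.imread(f'pics/{sys.argv[1]}.png'); h=cv2.cvtColor(im,cv2.COLOR_BGR2HSV)
w=((h[...,0]>4)&(h[...,0]<16)&(h[...,1]>110)&(h[...,2]>35)&(h[...,2]<170)).astype(np.uint8)
w[:120]=0;w[270:]=0;w[:,:325]=0;w[:,400:]=0
k,l,st,c=cv2.connectedComponentsWithStats(w)
for i in range(1,k):
    if st[i,4]>8: print(c[i].round(),st[i].tolist(), onz(sys.argv[1],*c[i],.02).round(3))
E
python3 wn.py s21; python3 - <<'E'
from tilt import *
o=manip.get_obs();p=o['position'];print(p,o['ft_force'],fit('s21',p,np.radians(-2.5)))
E
```

```text
8.743503838777542 0.16246756272348142 31.35
2825
vs 1638
[375. 189.] [371, 184, 9, 10, 69] [0.71  0.136 0.02 ]
[344. 198.] [339, 194, 10, 10, 79] [0.614 0.101 0.02 ]
[372. 200.] [363, 194, 21, 11, 153] [0.695 0.089 0.02 ]
[0.60033853 0.09984826 0.27009938] [-0.65244117  0.41916421 -3.001213  ] [(0.347, 75), (0.345, 80), (0.304, 70), (0.301, 85)]
```

arm_command(
  series="0.842 0 0 0.04 0; 0.842 0 0 0.06 0; 0.842 0 0 0.05 0; 0.842 0 0 0.01 0; 0.842 -0.06 0 0 0; 0.842 0.06 0 0 0; 0.842 -0.06 0 0 0; 0.842 0.03 0 0 0; 0.842 0.015 0 0 0; 0.842 0.01 0 0 0",
  newtons=20,
)

```text
clock: 32.6
position: [0.6018, 0.0999, 0.2064]
ee_rot: [0.022, 1.0, 0.0, 0.0]
ft_force: [0.5, -0.5, -2.1]
grip_width: 0.161
grasp_force: 8.9
```

```bash
python3 q.py s22 s21;python3 wn.py s22; python3 - <<'E'
from tilt import *
o=manip.get_obs();p=o['position'];print(p,o['ft_force'],fit('s22',p,np.radians(-2.5)))
E
```

```text
8.884368538856506 0.159762304480906 32.65
2460
vs 1616
[375. 189.] [370, 184, 10, 10, 75] [0.71  0.135 0.02 ]
[344. 198.] [339, 194, 10, 10, 79] [0.614 0.101 0.02 ]
[372. 200.] [363, 194, 21, 11, 153] [0.695 0.089 0.02 ]
[0.6015229  0.09996911 0.20637922] [ 0.37454282 -0.30492399 -2.11536067] [(0.362, 70), (0.332, 75), (0.324, 65), (0.282, 60)]
```

```bash
python3 p.py .40 .31 .25 100
```

```text
pos [0.6015 0.1    0.2064] yawY 87.52 tilt 0.03 t 32.65 j7 1.35 F [ 0.4 -0.3 -2.1]
shift before spin [ 0.5261  0.5028 -0.1088] | spin -0.0693 rows>= 1.2 | shift after spin [ 0.405   0.6046 -0.1088] rows>= 4.7
```

arm_command(
  series="0.846 0.01 0.01 -0.05 0; 0.846 0.04 0.04 -0.059 0; 0.846 0.08 0.075 0 0; 0.846 0.095 0.09 0 0; 0.846 0.095 0.09 0 0; 0.846 0.09 0.085 0 0; 0.846 0.07 0.07 0 0; 0.846 0.036 0.033 0 -0.02; 0.846 0.01 0.01 0 -0.03; 0.846 0 0 0 -0.0193",
  newtons=20,
)

```text
clock: 33.9
position: [0.4009, 0.3098, 0.2508]
ee_rot: [-0.089, 0.996, 0.0, 0.001]
ft_force: [-0.4, -0.5, -2.1]
grip_width: 0.157
grasp_force: 15.8
```

```bash
python3 - <<'E'
from tilt import *
snap('top','t3');snap('side','s23'); snap('wrist','w4');o=manip.get_obs();p=o['position'];print(p,o['ft_force'],o['clock'],fit('s23',p,np.radians(10)))
R=lambda i,w,h:cv2.resize(i,(w,h),interpolation=2)
t=cv2.imread('pics/t3.png')[90:260,150:380]; w=cv2.imread('pics/w4.png')
cv2.imwrite('pics/j.png',np.hstack([R(t,800,591)]))
fs=[]
for i in range(12): snap('side'); fs.append(manip.get_obs()['ft_force'][2])
print(np.mean(fs))
E
```

```text
[0.40122728 0.30933354 0.25047452] [ 0.11201076  1.17207596 -2.60111823] 34.05 [(0.105, 70), (0.093, 75), (0.084, 65), (0.079, 80)]
-2.2795345108074048
```

View pics/j.png

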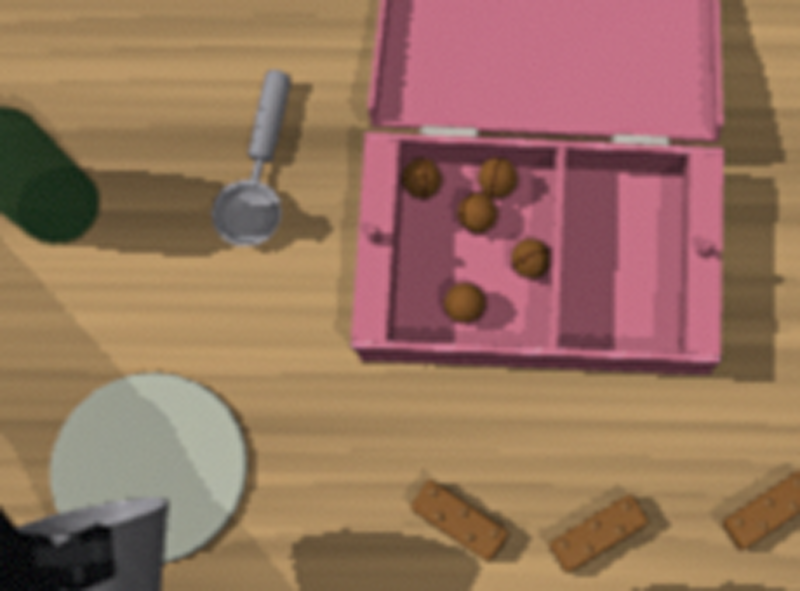

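```bash
python3 - <<'E'
from m import *
print('---')
S=onz('t3',149.5/3.478+150,90+468/3.476,.008);print('saucer',S)
print('bottle',onz('top0',*A(40,140),.0),onz('side0',*B(386,65),0))
print('spoon bowl',onz('top0',*A(198,155),.005),onz('side0',*B(397,148),.005),'handle end',onz('top0',*A(225,35),.005))
E
```

```text
rim -- [ 0.5639 -0.077   0.0545]
rim -+ [0.5744 0.1809 0.0407]
rim ++ [0.7345 0.1775 0.0391]
rim +- [ 0.7202 -0.0817  0.0587]
pin1 [0.6552 0.1715 0.057 ]
pin0 [ 0.6472 -0.0633  0.0578]
mouth [0.4932 0.3269 0.0709]
hend [0.3522 0.3037 0.0631]
bar0 [0.455  0.1051 0.0134]
bar1 [0.4474 0.0046 0.013 ]
bar2 [ 0.4642 -0.1202  0.0117]
hole1 [ 0.5284 -0.2421  0.0018]
hole0 [ 0.491  -0.4749  0.0035]
gbar [ 0.5101 -0.3601  0.0357]
(array([0.3733, 0.0517, 0.9351]), array([ 0.1917, -0.0437, -0.9805]))
(array([ 0.4745, -0.938 ,  0.9653]), array([ 0.0508,  0.7383, -0.6725]))
saucer top [0.4937 0.3175 0.008 ] [0.4891 0.3296 0.008 ]
bar ang 58.06355587649498 0.06772388566807509 [0.4631 0.0986 0.02  ]
bar ang 57.21658652620051 0.06717737736088229 [0.4429 0.1101 0.02  ]
bar ang -60.55437677389895 0.06627759137883892 [0.4552 0.0114 0.02  ]
bar ang -56.9881089875714 0.06675665947867052 [ 0.4352 -0.0027  0.02  ]
bar ang -59.69229725517373 0.06861999449304677 [ 0.4719 -0.1133  0.02  ]
bar ang -57.60375501211727 0.06711795941309276 [ 0.4521 -0.1249  0.02  ]
---
saucer [0.4883 0.3279 0.008 ]
bottle [0.695  0.4087 0.    ] [ 0.6939  0.4169 -0.    ]
spoon bowl [0.6817 0.2699 0.005 ] [0.6856 0.2729 0.005 ] handle end [0.7935 0.2519 0.005 ]
```

```bash
cat > fg.py <<'E'
from tilt import *
def fitg(tag,piv,yaw):
    im=cv2.imread(f'pics/{tag}.png'); bg=cv2.imread('pics/side0.png'); h=cv2.cvtColor(im,cv2.COLOR_BGR2HSV)
    ch=(abs(im.astype(int)-bg).max(2)>12)&(h[...,1]<60)&(h[...,2]>60)
    u,v=proj(tag,piv).astype(int); box=np.zeros(ch.shape,bool); box[v+8:v+90,u-45:u+75]=1
    r=[]
    for t in range(55,95,4):
        for g in np.arange(-.12,-.06,.005):
            m=sil(tag,piv,yaw,np.radians(t),g)&box; c=ch&box; r.append((round(float((m&c).sum()/(m|c).sum()),3),t,round(float(g),3)))
    return sorted(r)[::-1][:4]
if __name__=='__main__':
    print(fitg('s15',np.array([.615,.099,.22]),np.radians(-2.5)));print(fitg('s21',np.array([.6005,.0999,.2705]),np.radians(-2.5)));print(fitg('s22',np.array([.6017,.0999,.2064]),np.radians(-2.5)))
E
python3 fg.py; python3 p.py .583 .333 .175 95
```

```text
[(0.238, 55, -0.095), (0.236, 55, -0.09), (0.236, 55, -0.1), (0.235, 55, -0.075)]
[(0.439, 75, -0.075), (0.439, 75, -0.09), (0.435, 75, -0.085), (0.432, 75, -0.08)]
[(0.476, 71, -0.09), (0.476, 67, -0.085), (0.475, 67, -0.08), (0.474, 71, -0.08)]
pos [0.4006 0.3097 0.2497] yawY 99.98 tilt 0.0 t 34.65 j7 1.0 F [ 0.6 -0.  -2.5]
shift before spin [-0.4592 -0.0216  0.1867] | spin 0.0277 rows>= 0.5 | shift after spin [-0.4593  0.0183  0.1867] rows>= 3.2
```

arm_command(
  series="0.846 0 0 0 0.0277; 0.846 -0.03 0.001 0 0; 0.846 -0.06 0.002 0 0; 0.846 -0.08 0.004 0 0; 0.846 -0.08 0.004 0.03 0; 0.846 -0.08 0.004 0.04 0; 0.846 -0.07 0.002 0.05 0; 0.846 -0.04 0.001 0.05 0; 0.846 -0.019 0 0.03 0; 0.846 0 0 0.02 0",
  newtons=20,
)

```text
clock: 35.9
position: [0.5832, 0.3326, 0.1609]
ee_rot: [-0.044, 0.999, -0.0, -0.0]
ft_force: [0.3, -0.0, -2.2]
grip_width: 0.154
grasp_force: 15.9
```

arm_command(
  series="0.846 0 0 0.0125 0; 0.846 0 0 0.0125 0; 0.846 0 0 0.005 0; 0.846 0 0 0.005 0; 0.846 0 0 0 0; 0.846 0 0 0 0; 0.846 0 0 0 0; 0.846 0 0 0 0; 0.846 0 0 0 0; 0.846 0 0 0 0",
)

```text
clock: 37.15
position: [0.5829, 0.3328, 0.1477]
ee_rot: [-0.044, 0.999, 0.0, 0.0]
ft_force: [0.8, -0.4, -2.4]
grip_width: 0.159
grasp_force: 15.8
```

```bash
python3 - <<'E'
from fg import *
fs=[]
for i in range(6): snap('side','s24'); fs.append(manip.get_obs()['ft_force'])
p=manip.get_obs()['position'];print(p,np.mean(fs,0),fitg('s24',p,np.radians(5)))
E
```

```text
[0.58292812 0.33283234 0.14772987] [-0.10519789 -0.07690795 -2.46479338] [(0.326, 71, -0.09), (0.325, 71, -0.095), (0.324, 71, -0.08), (0.324, 71, -0.085)]
```

arm_command(
  series="0.846 0 0 0.0075 0; 0.846 0 0 0.0075 0; 0.846 0 0 0.0075 0; 0.846 0 0 0 0; 0.846 0 0 0 0; 0.846 0 0 0 0; 0.846 0 0 0 0; 0.846 0 0 0 0; 0.846 0 0 0 0; 0.846 0 0 0 0",
)

```text
clock: 38.7
position: [0.5829, 0.3328, 0.1387]
ee_rot: [-0.044, 0.999, 0.0, 0.0]
ft_force: [0.5, 0.6, -1.8]
grip_width: 0.162
grasp_force: 15.8
```

```bash
cat > ff.py <<'E'
from fg import *
import sys
fs=[]
for i in range(5): snap('side',sys.argv[1]); fs.append(manip.get_obs()['ft_force'])
o=manip.get_obs();p=o['position'];print(p.round(4),o['clock'],o['grasp_force'],np.mean(fs,0).round(2)); 
if len(sys.argv)>2: print(fit(sys.argv[1],p,np.radians(float(sys.argv[2]))))
E
python3 ff.py s25 5
```

```text
[0.5829 0.3328 0.1387] 38.95 15.847149789333344 [-0.42  0.1  -2.26]
[(0.28, 70), (0.277, 75), (0.248, 80), (0.243, 65)]
```

Lower a few mm more.

arm_command(
  series="0.846 0 0 0.005 0; 0.846 0 0 0.005 0; 0.846 0 0 0 0; 0.846 0 0 0 0; 0.846 0 0 0 0; 0.846 0 0 0 0; 0.846 0 0 0 0; 0.846 0 0 0 0; 0.846 0 0 0 0; 0.846 0 0 0 0",
)

```text
clock: 40.2
position: [0.5829, 0.3328, 0.1347]
ee_rot: [-0.044, 0.999, 0.0, 0.0]
ft_force: [0.9, -0.0, -2.8]
grip_width: 0.156
grasp_force: 15.9
```

```bash
python3 ff.py s26 5
```

```text
[0.5829 0.3328 0.1347] 40.45 15.94017505645752 [ 0.18  0.2  -2.72]
[(0.28, 70), (0.276, 75), (0.25, 80), (0.243, 65)]
```

arm_command(
  series="0.846 0 0 0.005 0; 0.846 0.01 0 0 0; 0.846 0.0125 0 0 0; 0.846 0.0125 0 0 0; 0.846 0.0125 0 0 0; 0.846 0.0125 0 0 0; 0.846 0.0125 0 0 0; 0.846 0.0125 0 0 0; 0.846 0.0125 0 0 0; 0.846 0 0 0 0",
)

```text
clock: 41.7
position: [0.5434, 0.3293, 0.1323]
ee_rot: [-0.044, 0.999, -0.0, -0.0]
ft_force: [1.4, -0.1, 0.8]
grip_width: 0.157
grasp_force: 15.5
```

```bash
python3 ff.py s27 5
```

```text
[0.5439 0.3294 0.1324] 41.95 15.462005138397217 [ 0.94 -0.08  0.15]
[(0.314, 55), (0.297, 90), (0.293, 95), (0.285, 60)]
```

arm_command(
  series="0.846 0.0147 0 0.002 0; 0.846 0.0147 0 0.003 0; 0.846 0.0147 0 0.004 0; 0.846 0.0147 0 0.005 0; 0.846 0.0147 0 0.006 0; 0.846 0.0147 0 0.007 0; 0.846 0.0147 0 0.0075 0; 0.846 0.0147 0 0.008 0; 0.846 0.0147 0 0.0085 0; 0.846 0 0 0 0",
)

```text
clock: 43.2
position: [0.4906, 0.3248, 0.1119]
ee_rot: [-0.044, 0.999, -0.0, -0.0]
ft_force: [-0.7, -0.4, 0.5]
grip_width: 0.156
grasp_force: 15.3
```

```bash
python3 ff.py s28 5
```

```text
[0.4914 0.3248 0.1123] 43.45 15.334103107452393 [ 0.3  -0.15  0.5 ]
[(0.433, 75), (0.431, 70), (0.41, 80), (0.393, 65)]
```

```bash
cat > ft2.py <<'E'
from tilt import *
def fit2(tag,piv,yaw,bg='s21',ts=range(-20,96,4),gs=(-.1,-.085,-.07,-.055),top=5):
    im=cv2.imread(f'pics/{tag}.png'); b=cv2.imread(f'pics/{bg}.png'); h=cv2.cvtColor(im,cv2.COLOR_BGR2HSV)
    d=abs(im.astype(int)-b).max(2)
    v=h[...,2]; cup=(d>15)&(v>45)&(h[...,1]<70)
    bgs=d<=12
    r=[]
    for t in ts:
        for g in gs:
            m=sil(tag,piv,yaw,np.radians(t),g); e=cv2.dilate(m.astype(np.uint8),np.ones((9,9)))>0; ring=e&~m
            r.append((round(float(d[m].clip(0,60).mean()-d[ring].clip(0,60).mean()),2),round(float((d[m]>15).mean()),2),t,g))
    return sorted(r)[::-1][:top]
if __name__=='__main__':
    x,y,z,yaw=map(float,sys.argv[2:6]); print(fit2(sys.argv[1],np.array([x,y,z]),np.radians(yaw)))
E
python3 ft2.py s28 .491 .3248 .112 5; python3 ft2.py s27 .544 .3294 .1324 5; python3 ft2.py s25 .583 .333 .1387 5;python3 ft2.py s2 .392 .308 .075 10
```

```text
[(25.5, 0.9, 32, -0.1), (24.8, 0.81, 28, -0.085), (23.95, 0.91, 28, -0.1), (23.56, 0.88, 36, -0.1), (23.15, 0.8, 32, -0.085)]
[(20.98, 0.93, 60, -0.1), (20.34, 0.93, 56, -0.1), (19.52, 0.91, 64, -0.1), (18.87, 0.85, 56, -0.085), (18.24, 0.84, 60, -0.085)]
[(20.22, 0.94, 76, -0.1), (18.9, 0.9, 80, -0.1), (17.65, 0.95, 72, -0.1), (17.05, 0.86, 76, -0.085), (16.08, 0.83, 80, -0.085)]
[(36.23, 0.94, 4, -0.1), (34.26, 0.9, 0, -0.1), (31.87, 0.93, 8, -0.1), (30.35, 0.85, -4, -0.1), (26.34, 0.91, 12, -0.1)]
```

arm_command(
  series="0.88 0 0 0 0; 0.88 0 0 0 0; 0.88 0 0 0 0; 0.88 0 0 -0.02 0; 0.88 0 0 -0.04 0; 0.88 0.02 0 -0.03 0; 0.88 0.04 0 -0.01 0; 0.88 0.04 0 0 0; 0.88 0.025 0 0 0; 0.88 0 0 0 0",
  newtons=120,
)

```text
clock: 44.7
position: [0.4405, 0.3205, 0.1521]
ee_rot: [-0.044, 0.999, -0.0, -0.0]
ft_force: [0.2, -0.6, -2.9]
grip_width: 0.144
grasp_force: 83.8
```

```bash
python3 ff.py s29; python3 ft2.py s29 .441 .3205 .152 5; python3 p.py .4417 .3208 .14 95
```

```text
[0.4419 0.3203 0.1522] 44.95 83.77406716346741 [ 0.26 -0.4  -2.81]
[(35.39, 0.91, 28, -0.1), (34.73, 0.89, 32, -0.1), (31.05, 0.85, 36, -0.1), (28.97, 0.85, 24, -0.1), (27.51, 0.78, 32, -0.085)]
pos [0.4419 0.3203 0.1522] yawY 94.96 tilt 0.01 t 44.95 j7 0.96 F [-0.2 -0.4 -2.9]
shift before spin [0.0005 0.0012 0.0304] | spin -0.0002 rows>= 0.0 | shift after spin [0.0005 0.0012 0.0304] rows>= 0.2
```

arm_command(
  series="0.854 0.005 0 0.02 0; 0.853 0.004 0 0.025 0; 0.853 0 0 0.0225 0; 0.853 0.024 0 0.02 0; 0.853 0.0235 0 0.0205 0; 0.853 0.021 0 0.023 0; 0.853 0.019 0 0.025 0; 0.853 0.0165 0 0.027 0; 0.853 0.0145 0 0.027 0; 0.853 0 0 0.0025 0",
  newtons=20,
)

```text
clock: 46.2
position: [0.3897, 0.3158, 0.0665]
ee_rot: [-0.044, 0.999, -0.0, -0.001]
ft_force: [-3.2, -0.9, 3.4]
grip_width: 0.149
grasp_force: 42.8
```

```bash
python3 ff.py s30; python3 ft2.py s30 .389 .316 .068 5
```

```text
[0.391  0.3161 0.0675] 46.45 42.86665320396423 [-2.79 -0.58  2.45]
[(34.84, 0.95, 4, -0.1), (33.62, 0.91, 0, -0.1), (31.08, 0.93, 8, -0.1), (29.29, 0.85, -4, -0.1), (27.24, 0.85, 4, -0.085)]
```

arm_command(
  series="0.85 0 0 0 0; 0.845 0 0 0 0; 0.84 0 0 0 0; 0.83 0 0 0 0; 0.8 0 0 0 0; 0.7 0 0 0 0; 0.5 0 0 0 0; 0.3 0 0 0 0; 0.2 0 0 0 0; 0.2 0 0 0 0",
)

```text
clock: 47.7
position: [0.3907, 0.3161, 0.0673]
ee_rot: [-0.044, 0.999, 0.0, 0.0]
ft_force: [0.5, 0.7, -0.4]
grip_width: 0.8
grasp_force: 0.0
```

arm_command(
  series="0.2 0 0 -0.04 0; 0.2 0 0 -0.08 0; 0.2 0 0 -0.1 0; 0.2 0 0 -0.1 0; 0.2 0 0 -0.08 0; 0.2 0 0 0 0; 0.2 0 0 0 0; 0.2 0 0 0 0; 0.2 0 0 0 0; 0.2 0 0 0 0",
)

```text
clock: 48.95
position: [0.3906, 0.3159, 0.2269]
ee_rot: [-0.044, 0.999, -0.0, -0.0]
ft_force: [-0.6, 0.1, 0.0]
grip_width: 0.804
grasp_force: 0.0
```

```bash
python3 ff.py s31; python3 - <<'E'
from ft2 import *
piv=np.array([.390,.316,.068])
best=[]
for yaw in (0,5,10):
  for dx in (-.01,-.005,0,.005,.01):
    for r in fit2('s31',piv+[dx,0,0],np.radians(yaw),ts=range(-12,13,4),gs=(-.1,),top=1): best.append(r+(yaw,dx))
print(sorted(best)[::-1][:4])
snap('wrist','w5'); snap('top','t4')
print(proj('w5',[.490,.325,.078]),proj('t4',[.490,.325,.078]))
E
```

```text
[0.3907 0.316  0.2273] 49.2 0.0 [-0.14  0.08 -0.09]
[(40.53, 0.92, 0, -0.1, 0, -0.01), (40.15, 0.94, 4, -0.1, 5, -0.005), (39.74, 0.95, 0, -0.1, 0, -0.005), (39.58, 0.91, 4, -0.1, 10, -0.005)]
[314.92551124 281.68558894] [185.45639925 220.12716589]
```

arm_command(
  series="0.2 0 0 0 0.058; 0.2 0 0 0 0.058; 0.2 0 0 0 0.058; 0.2 0 0 0 0.058; 0.2 0 0 0 0.058; 0.2 0 0 0 0.058; 0.2 0 0 0 0.058; 0.2 0 0 0 0.058; 0.2 0 0 0 0.058; 0.2 0 0 0 0.058",
)

```text
clock: 50.55
position: [0.3907, 0.3161, 0.2273]
ee_rot: [0.765, 0.644, 0.0, -0.0]
ft_force: [0.1, 0.2, 0.6]
grip_width: 0.798
grasp_force: 0.0
```

```bash
python3 p.py .454 .105 .2 -32; cat > bars.py <<'E'
from h import *
import sys
# bars in an image: saturated dark-brown blobs; world at z=.02
def bars(tag,lo=60,hi=4000):
    im=cv2.imread(f'pics/{tag}.png'); h=cv2.cvtColor(im,cv2.COLOR_BGR2HSV)
    w=((h[...,1]>135)&(h[...,2]>60)&(h[...,2]<190)).astype(np.uint8); w=cv2.morphologyEx(w,cv2.MORPH_OPEN,np.ones((3,3)))
    cs,_=cv2.findContours(w,cv2.RETR_EXTERNAL,cv2.CHAIN_APPROX_NONE)
    for c in cs:
        if lo<cv2.contourArea(c)<hi:
            P=np.array([onz(tag,*p[0],.02)[:2] for p in c],np.float32)*1000
            (x,y),(a,b),t=cv2.minAreaRect(P); 
            if a>b: t,a,b=t+90,b,a   # t: direction of short side
            if 40<b<100 and a<60: print(tag,'px',c.mean(0)[0].round(),'c',np.round([x,y]),'size',round(a),round(b),'short-axis deg',round((t+90)%180-90,1))
if __name__=='__main__':
    for t in sys.argv[1:]: bars(t)
E
python3 bars.py top0 w1; python3 - <<'E'
import cv2
h=cv2.cvtColor(cv2.imread('pics/top0.png'),cv2.COLOR_BGR2HSV); print(h[239,282],h[242,322],h[236,372],h[250,300],h[260,350])
h=cv2.cvtColor(cv2.imread('pics/w1.png'),cv2.COLOR_BGR2HSV); print(h[178,50],h[197,135],h[200,220])
E
```

```text
pos [0.3907 0.3161 0.2273] yawY -9.75 tilt 0.01 t 50.55 j7 -0.93 F [0.1 0.2 0.6]
shift before spin [-0.4932  0.2453  0.0683] | spin 0.1236 rows>= 2.1 | shift after spin [-0.3637  0.4137  0.0683] rows>= 3.6
top0 px [322. 243.] c [445.   6.] size 26 69 short-axis deg 32.1
top0 px [282. 239.] c [453. 105.] size 26 69 short-axis deg -33.0
top0 px [371. 236.] c [ 462. -118.] size 25 72 short-axis deg 33.4
top0 px [187. 222.] c [496. 340.] size 53 71 short-axis deg -50.2
w1 px [500. 385.] c [648. 616.] size 20 70 short-axis deg -48.8
[ 15 157 127] [ 15 160 121] [ 15 162 126] [ 18 112 168] [ 17 114 166]
[ 15 125 161] [ 15 122 165] [ 19  81 210]
```

arm_command(
  series="0.2 0 0 0 0.041; 0.2 0 0 0 0.041; 0.2 0 0 0 0.0416; 0.2 -0.05 0.057 0.01 0; 0.2 -0.07 0.08 0.0147 0; 0.2 -0.08 0.09 0.015 0; 0.2 -0.08 0.09 0.015 0; 0.2 -0.06 0.07 0.0136 0; 0.2 -0.0237 0.0267 0 0; 0.2 0 0 0 0",
)

```text
clock: 51.8
position: [0.4554, 0.1053, 0.2002]
ee_rot: [0.873, 0.487, 0.0, -0.0]
ft_force: [-0.4, 1.4, 0.6]
grip_width: 0.803
grasp_force: 0.0
```

```bash
sed -i 's/>135)/>(135 if tag[0]=="t" else 105))/' bars.py; python3 - <<'E'
from h import *
snap('top','t5'); snap('wrist','w6'); print(proj('w6',[.453,.105,.02]))
E
python3 bars.py t4 t5 w6; python3 p.py .454 .105 .06 -32.5
```

```text
[315.28099656 185.9834917 ]
t4 px [322. 243.] c [444.   6.] size 26 69 short-axis deg 30.9
t4 px [282. 239.] c [453. 105.] size 26 69 short-axis deg -33.1
t4 px [371. 236.] c [ 462. -117.] size 26 70 short-axis deg 33.4
t4 px [290. 146.] c [695.  90.] size 28 59 short-axis deg 63.4
t5 px [325. 241.] c [449.  -1.] size 26 52 short-axis deg 32.1
t5 px [371. 236.] c [ 462. -117.] size 25 70 short-axis deg 33.6
t5 px [291. 145.] c [697.  87.] size 26 52 short-axis deg 70.3
w6 px [355. 258.] c [447.  10.] size 29 72 short-axis deg 31.9
w6 px [316. 183.] c [455. 106.] size 25 69 short-axis deg -33.5
w6 px [540.  72.] c [696.  87.] size 30 68 short-axis deg 63.0
pos [0.455  0.1068 0.2002] yawY -31.57 tilt 0.03 t 51.9 j7 -0.87 F [ 0.6  0.8 -0.3]
shift before spin [-5.400e-03  2.000e-04  3.504e-01] | spin 0.0052 rows>= 0.1 | shift after spin [-5.400e-03  3.000e-04  3.504e-01] rows>= 2.2
```

arm_command(
  series="0.3 0 0 0.03 0.006; 0.3 0 0 0.055 0; 0.3 0 0 0.065 0; 0.3 0 0 0.065 0; 0.3 0 0 0.065 0; 0.3 0 0 0.065 0; 0.3 0 0 0.055 0; 0.3 0 0 0.03 0; 0.3 0 0 0.01 0; 0.3 0 0 0 0",
  newtons=40,
)

```text
clock: 53.15
position: [0.4554, 0.1056, 0.0242]
ee_rot: [0.878, 0.479, 0.0, -0.0]
ft_force: [-0.0, -0.2, -0.2]
grip_width: 0.698
grasp_force: 0.0
```

arm_command(
  series="1 0 0 0 0; 1 0 0 0 0; 1 0 0 0 0; 1 0 0 0 0; 1 0 0 -0.03 0; 1 0 0 -0.06 0; 1 0 0 -0.08 0; 1 0 0 -0.06 0; 1 0 0 -0.02 0; 1 0 0 0 0",
  newtons=40,
)

```text
clock: 54.4
position: [0.4553, 0.1054, 0.1242]
ee_rot: [0.878, 0.479, 0.0, -0.0]
ft_force: [-0.1, 0.2, -1.7]
grip_width: 0.296
grasp_force: 39.3
```

```bash
python3 - <<'E'
from m import *
print('---')
f=[onz('top0',*A(*p),.05)[:2] for p in((606,283),(291,271),(302,86),(609,98))]; g=[onz('side0',*B(*p),.05)[:2] for p in((308,383),(293,185),(468,180),(507,372))]
for q in(f,g):
    q=np.array(q); print(q.mean(0), np.degrees(np.arctan2(-(q[1]-q[0])[0],(q[1]-q[0])[1])),np.degrees(np.arctan2(-(q[2]-q[3])[0],(q[2]-q[3])[1])),q.tolist())
o=manip.get_obs();print(o['grip_width'],o['grasp_force'])
c=np.array([.6483,.0499]);a=np.radians(-2.5);e=np.array([np.cos(a),np.sin(a)]);n=np.array([-e[1],e[0]])
for x in(-.041,.041,0): print(x,c+x*e-.060*n)
E
python3 p.py .605 -.008 .124 -2.5
```

```text
rim -- [ 0.5639 -0.077   0.0545]
rim -+ [0.5744 0.1809 0.0407]
rim ++ [0.7345 0.1775 0.0391]
rim +- [ 0.7202 -0.0817  0.0587]
pin1 [0.6552 0.1715 0.057 ]
pin0 [ 0.6472 -0.0633  0.0578]
mouth [0.4932 0.3269 0.0709]
hend [0.3522 0.3037 0.0631]
bar0 [0.455  0.1051 0.0134]
bar1 [0.4474 0.0046 0.013 ]
bar2 [ 0.4642 -0.1202  0.0117]
hole1 [ 0.5284 -0.2421  0.0018]
hole0 [ 0.491  -0.4749  0.0035]
gbar [ 0.5101 -0.3601  0.0357]
(array([0.3733, 0.0517, 0.9351]), array([ 0.1917, -0.0437, -0.9805]))
(array([ 0.4745, -0.938 ,  0.9653]), array([ 0.0508,  0.7383, -0.6725]))
saucer top [0.4937 0.3175 0.008 ] [0.4891 0.3296 0.008 ]
bar ang 58.06355587649498 0.06772388566807509 [0.4631 0.0986 0.02  ]
bar ang 57.21658652620051 0.06717737736088229 [0.4429 0.1101 0.02  ]
bar ang -60.55437677389895 0.06627759137883892 [0.4552 0.0114 0.02  ]
bar ang -56.9881089875714 0.06675665947867052 [ 0.4352 -0.0027  0.02  ]
bar ang -59.69229725517373 0.06861999449304677 [ 0.4719 -0.1133  0.02  ]
bar ang -57.60375501211727 0.06711795941309276 [ 0.4521 -0.1249  0.02  ]
---
[0.6457 0.0485] -1.5717404357157587 -1.3969382375767165 [[0.5623133253668113, -0.07788997331274526], [0.5693664108492981, 0.17915670522946037], [0.7286449084107497, 0.17579741045487035], [0.722331813407634, -0.08308448870614006]]
[0.6499 0.0477] -2.217258709787385 -2.173269388993493 [[0.5668179390118563, -0.07205899867749077], [0.5762191747321347, 0.1707553424206011], [0.7328686967379576, 0.1652299165941663], [0.72383066986638, -0.07293311456891083]]
0.2960729972289286 39.30108904838562
-0.041 [ 0.6047 -0.0083]
0.041 [ 0.6866 -0.0118]
0 [ 0.6457 -0.01  ]
pos [0.4553 0.1054 0.1242] yawY -32.74 tilt 0.05 t 54.4 j7 -0.86 F [-0.1  0.2 -1.7]
shift before spin [-0.0361  0.4682  0.0005] | spin -0.168 rows>= 2.8 | shift after spin [-0.267   0.3863  0.0005] rows>= 3.0
```

arm_command(
  series="1 0 0 0 -0.056; 1 0 0 0 -0.056; 1 0 0 0 -0.056; 1 -0.04 0.06 0 0; 1 -0.07 0.1 0 0; 1 -0.07 0.1 0 0; 1 -0.057 0.086 0 0; 1 -0.03 0.04 0 0; 1 0 0 0.02 0; 1 0 0 0.04 0",
)

```text
clock: 55.65
position: [0.6041, -0.0072, 0.0985]
ee_rot: [0.722, 0.692, -0.0, -0.0]
ft_force: [-0.5, 0.5, -0.0]
grip_width: 0.291
grasp_force: 39.4
```

```bash
python3 p.py .6055 -.010 .037 -2.2
```

```text
pos [ 0.6041 -0.0072  0.0985] yawY -2.46 tilt 0.06 t 55.65 j7 0.04 F [-0.5  0.5 -0. ]
shift before spin [-0.0069  0.004   0.1539] | spin -0.0014 rows>= 0.0 | shift after spin [-0.0069  0.004   0.1539] rows>= 1.0
```

arm_command(
  series="1 -0.007 0.003 0.05 0; 1 0 0 0.05 0; 1 0 0 0.04 0; 1 0 0 0.013 0; 1 0 0 0 0; 0.65 0 0 0 0; 0.58 0 0 0 0; 0.58 0 0 0 0; 0.58 0 0 -0.05 0; 0.58 0 0 -0.1 0",
)

```text
clock: 56.9
position: [0.6051, -0.011, 0.0994]
ee_rot: [0.722, 0.691, -0.001, -0.001]
ft_force: [0.2, -0.2, 0.6]
grip_width: 0.416
grasp_force: 0.0
```

```bash
python3 p.py .446 .007 .15 32
```

```text
pos [ 0.6051 -0.011   0.0994] yawY -2.5 tilt 0.13 t 56.9 j7 0.04 F [ 0.2 -0.2  0.6]
shift before spin [ 0.0275 -0.3996 -0.1256] | spin -0.1917 rows>= 3.2 | shift after spin [ 0.249  -0.3138 -0.1256] rows>= 2.7
```

Next go above bar1 and check it with the wrist camera.

arm_command(
  series="0.5 0 0 -0.08 0; 0.4 0.006 -0.08 -0.0456 0; 0.3 0.006 -0.1 0 0; 0.3 0.008 -0.11 0 0; 0.3 0.008 -0.11 0 0; 0.3 0 0 0 -0.048; 0.3 0 0 0 -0.048; 0.3 0 0 0 -0.048; 0.3 0 0 0 -0.0477; 0.3 0 0 0 0",
)

```text
clock: 58.15
position: [0.4469, 0.0071, 0.1501]
ee_rot: [0.485, 0.874, 0.001, 0.0]
ft_force: [-0.4, 0.7, -0.3]
grip_width: 0.705
grasp_force: 0.0
```

```bash
python3 - <<'E'
from h import *
snap('top','t6'); snap('wrist','w7'); print(proj('w7',[.446,.007,.02]))
E
python3 bars.py t6 w7; python3 p.py .446 .007 .024 32
```

```text
[314.36824531 196.87856124]
t6 px [290. 146.] c [695.  90.] size 27 59 short-axis deg 63.4
w7 px [266. 301.] c [ 461. -113.] size 27 76 short-axis deg 33.5
w7 px [578. 258.] c [697.  88.] size 35 73 short-axis deg 62.4
w7 px [313. 195.] c [444.   6.] size 25 69 short-axis deg 31.8
pos [0.4468 0.0072 0.1497] yawY 31.79 tilt 0.06 t 58.25 j7 0.45 F [ 1.2 -0.  -0.5]
shift before spin [ 0.0007 -0.0021  0.3143] | spin -0.0011 rows>= 0.0 | shift after spin [ 0.0007 -0.0021  0.3143] rows>= 2.0
```

arm_command(
  series="0.3 0 -0.004 0.04 0; 0.3 0 0 0.065 0; 0.3 0 0 0.07 0; 0.3 0 0 0.07 0; 0.3 0 0 0.05 0; 0.3 0 0 0.019 0; 0.3 0 0 0 0; 1 0 0 0 0; 1 0 0 0 0; 1 0 0 0 0",
  newtons=40,
)

```text
clock: 59.5
position: [0.4458, 0.0065, 0.0242]
ee_rot: [0.485, 0.875, 0.001, 0.0]
ft_force: [-0.2, 0.7, 6.4]
grip_width: 0.288
grasp_force: 40.0
```

arm_command(
  series="1 0 0 0 0; 1 0 0 -0.04 0; 1 0 0 -0.07 0; 1 0 0 -0.08 0; 1 0 0 -0.05 0; 1 0 0 -0.01 0.04; 1 0 0 0 0.05; 1 0 0 0 0.05; 1 0 0 0 0.05; 1 0 0 0 0",
)

```text
clock: 60.75
position: [0.4452, 0.0064, 0.1236]
ee_rot: [0.72, 0.694, 0.0, 0.0]
ft_force: [-0.1, -0.1, 0.0]
grip_width: 0.293
grasp_force: 39.4
```

```bash
python3 p.py .687 -.0125 .124 -2.2; python3 -c "
from h import *;o=manip.get_obs();print(o['grip_width'],o['grasp_force'])"
```

```text
pos [0.4452 0.0064 0.1236] yawY -2.14 tilt 0.03 t 60.75 j7 -0.13 F [-0.1 -0.1  0. ]
shift before spin [-0.0247  0.6059 -0.0008] | spin 0.0003 rows>= 0.0 | shift after spin [-0.0241  0.6059 -0.0008] rows>= 3.9
0.29259746636675615 39.42133605480194
```

arm_command(
  series="1 -0.004 0.05 0 0; 1 -0.004 0.11 0 0; 1 -0.005 0.13 0 0; 1 -0.005 0.13 0 0; 1 -0.004 0.11 0 0; 1 -0.0025 0.056 0 0; 1 0 0.02 0 0; 1 0 0 0 0; 1 0 0 0.03 0; 1 0 0 0.04 0",
)

```text
clock: 62.0
position: [0.6866, -0.0124, 0.0948]
ee_rot: [0.72, 0.694, 0.0, -0.0]
ft_force: [-0.5, 0.6, -0.6]
grip_width: 0.292
grasp_force: 39.5
```

```bash
python3 p.py .687 -.0125 .037 -2.2
```

```text
pos [ 0.6866 -0.0124  0.0948] yawY -2.16 tilt 0.04 t 62.0 j7 0.09 F [-0.5  0.6 -0.6]
shift before spin [-0.0003  0.0011  0.1445] | spin 0.0002 rows>= 0.0 | shift after spin [-0.0003  0.0011  0.1445] rows>= 0.9
```

arm_command(
  series="1 0 0 0.05 0; 1 0 0 0.05 0; 1 0 0 0.035 0; 1 0 0 0.0075 0; 1 0 0 0 0; 0.65 0 0 0 0; 0.58 0 0 0 0; 0.58 0 0 0 0; 0.58 0 0 -0.05 0; 0.58 0 0 -0.1 0",
)

```text
clock: 63.25
position: [0.6862, -0.0126, 0.0988]
ee_rot: [0.721, 0.693, -0.001, -0.001]
ft_force: [0.1, 0.3, 0.6]
grip_width: 0.422
grasp_force: 0.0
```

```bash
python3 p.py .461 -.116 .15 33.5
```

```text
pos [ 0.6862 -0.0126  0.0988] yawY -2.19 tilt 0.13 t 63.25 j7 0.09 F [0.1 0.3 0.6]
shift before spin [-0.2798 -0.553  -0.1265] | spin -0.1983 rows>= 3.3 | shift after spin [ 0.0954 -0.6124 -0.1265] rows>= 4.0
```

arm_command(
  series="0.5 0 0 -0.08 0; 0.4 -0.04 -0.08 -0.0465 0; 0.3 -0.06 -0.12 0 0; 0.3 -0.06 -0.12 0 0; 0.3 -0.06 -0.12 0 0; 0.3 -0.0598 -0.113 0 0; 0.3 0 0 0 -0.05; 0.3 0 0 0 -0.05; 0.3 0 0 0 -0.05; 0.3 0 0 0 -0.0483",
)

```text
clock: 64.5
position: [0.4621, -0.1163, 0.1504]
ee_rot: [0.471, 0.882, 0.001, 0.001]
ft_force: [-0.8, 0.0, -0.4]
grip_width: 0.703
grasp_force: 0.0
```

```bash
python3 - <<'E'
from h import *
snap('wrist','w8'); snap('top','t7')
E
python3 bars.py w8 t7; python3 p.py .461 -.116 .024 33.5
```

```text
w8 px [574. 234.] c [682. -13.] size 40 69 short-axis deg -1.3
w8 px [314. 196.] c [ 462. -118.] size 25 69 short-axis deg 33.7
w8 px [515. 190.] c [605. -12.] size 31 70 short-axis deg -3.3
t7 px [368. 238.] c [ 457. -109.] size 26 51 short-axis deg 33.4
t7 px [329. 180.] c [605. -11.] size 24 65 short-axis deg -4.6
t7 px [329. 149.] c [686. -14.] size 24 65 short-axis deg 0.8
t7 px [289. 145.] c [696.  91.] size 23 58 short-axis deg 59.9
pos [ 0.462  -0.1163  0.1502] yawY 33.58 tilt 0.1 t 64.6 j7 0.78 F [0.1 0.3 0.6]
shift before spin [ 0.0023 -0.0022  0.3156] | spin 0.0004 rows>= 0.0 | shift after spin [ 0.0023 -0.0022  0.3156] rows>= 2.0
```

arm_command(
  series="0.3 -0.0035 -0.0025 0.04 0; 0.3 0 0 0.065 0; 0.3 0 0 0.07 0; 0.3 0 0 0.07 0; 0.3 0 0 0.05 0; 0.3 0 0 0.02 0; 0.3 0 0 0 0; 1 0 0 0 0; 1 0 0 0 0; 1 0 0 0 0",
  newtons=40,
)

```text
clock: 65.85
position: [0.4624, -0.1178, 0.0238]
ee_rot: [0.473, 0.881, 0.0, 0.001]
ft_force: [-0.7, 0.5, 6.4]
grip_width: 0.291
grasp_force: 40.0
```

arm_command(
  series="1 0 0 0 0; 1 0 0 -0.04 0; 1 0 0 -0.07 0; 1 0 0 -0.08 0; 1 0 0 -0.05 0; 1 0 0 -0.01 0.04; 1 0 0 0 0.05; 1 0 0 0 0.05; 1 0 0 0 0.0585; 1 0 0 0 0",
)

```text
clock: 67.1
position: [0.4617, -0.1178, 0.1238]
ee_rot: [0.72, 0.694, 0.0, 0.0]
ft_force: [0.5, 0.3, -0.4]
grip_width: 0.294
grasp_force: 39.4
```

```bash
python3 p.py .6455 -.0115 .124 -2.2; python3 -c "
from h import *;o=manip.get_obs();print(o['grip_width'],o['grasp_force'])"
```

```text
pos [ 0.4617 -0.1178  0.1238] yawY -2.17 tilt 0.05 t 67.1 j7 0.19 F [ 0.5  0.3 -0.4]
shift before spin [0.283 0.449 0.   ] | spin 0.0001 rows>= 0.0 | shift after spin [0.2832 0.4489 0.    ] rows>= 3.4
0.2942909837254499 39.42578136920929
```

arm_command(
  series="1 0.03 0.045 0 0; 1 0.06 0.1 0 0; 1 0.07 0.11 0 0; 1 0.07 0.11 0 0; 1 0.04 0.065 0 0; 1 0.013 0.019 0 0; 1 0 0 0.02 0; 1 0 0 0.04 0; 1 0 0 0.06 0; 1 0 0 0.045 0",
)

```text
clock: 68.35
position: [0.6442, -0.0123, 0.0553]
ee_rot: [0.721, 0.693, -0.001, -0.001]
ft_force: [-0.5, 0.3, -0.6]
grip_width: 0.292
grasp_force: 39.5
```

```bash
python3 p.py .6455 -.0115 .05 -2.2
```

```text
pos [ 0.6442 -0.0123  0.0553] yawY -2.26 tilt 0.1 t 68.35 j7 0.11 F [-0.5  0.3 -0.6]
shift before spin [0.0022 0.0033 0.0132] | spin -0.0003 rows>= 0.0 | shift after spin [0.0022 0.0033 0.0132] rows>= 0.1
```

arm_command(
  series="1 0 0.002 0.015 0; 1 0 0 0.005 0; 1 0 0 0 0; 1 0 0 0 0; 0.6 0 0 0 0; 0.55 0 0 0 0; 0.5 0 0 0 0; 0.5 0 0 -0.06 0; 0.4 0 0 -0.12 0; 0.3 0 0 -0.12 0",
)

```text
clock: 69.6
position: [0.6461, -0.0118, 0.1702]
ee_rot: [0.721, 0.693, -0.0, -0.0]
ft_force: [0.1, 1.1, 0.1]
grip_width: 0.698
grasp_force: 0.0
```

```bash
python3 - <<'E'
from h import *
snap('side','s40'); snap('wrist','w9')
E
python3 bars.py w9; python3 wn.py s40; python3 p.py .51 -.36 .2 -80
```

```text
w9 px [272. 191.] c [606. -13.] size 27 68 short-axis deg -4.0
w9 px [312. 190.] c [646. -14.] size 25 68 short-axis deg -1.7
w9 px [354. 186.] c [687. -14.] size 25 68 short-axis deg -0.8
w9 px [361.  78.] c [695.  90.] size 30 61 short-axis deg 68.2
[374. 190.] [370, 185, 10, 9, 60] [0.707 0.133 0.02 ]
[344. 198.] [339, 194, 10, 10, 79] [0.614 0.101 0.02 ]
[372. 200.] [363, 194, 21, 11, 146] [0.695 0.09  0.02 ]
[360. 223.] [356, 217, 10, 14, 115] [ 0.648 -0.004  0.02 ]
[375. 223.] [370, 217, 11, 13, 125] [ 0.689 -0.006  0.02 ]
[346. 224.] [341, 218, 10, 13, 117] [ 0.608 -0.003  0.02 ]
pos [ 0.649  -0.0121  0.175 ] yawY -2.25 tilt 0.5 t 69.7 j7 0.07 F [ 1.1  0.3 -0. ]
shift before spin [-0.8826 -0.3125 -0.0663] | spin 0.4319 rows>= 7.3 | shift after spin [-0.4927  0.7962 -0.0663] rows>= 6.0
```

arm_command(
  series="0.2 0.02 0 -0.02 0; 0.2 0.04 0 -0.02 0; 0.2 0.05 0 -0.02 0; 0.2 0.03 0 -0.005 0; 0.2 0.01 0 0 0; 0.2 0 0 0 0; 0.2 0 0 0 0; 0.2 0 0 0 0; 0.2 0 0 0 0; 0.2 0 0 0 0",
)

```text
clock: 70.95
position: [0.6487, 0.0481, 0.195]
ee_rot: [0.721, 0.693, 0.0, -0.0]
ft_force: [1.3, 0.5, -1.1]
grip_width: 0.802
grasp_force: 0.0
```

```bash
python3 - <<'E'
from h import *
snap('wrist','w10'); snap('top','t8')
c=np.array([.6475,.0485]);a=np.radians(-2.2);n=np.array([-np.sin(a),np.cos(a)])
for s in(1,-1):
    p=c+s*.118*n; print(proj('w10',[*p,.069]),proj('w10',[*p,.05]))
for n_ in ('hole1','hole0'): pass
print(proj('w10',[.51,-.358,.04]))
E
python3 bars.py t8;python3 p.py .51 -.36 .2 -9
```

```text
[314.60470607  51.56772557] [314.67134676  56.13649762]
[314.78886922 311.06672796] [314.83036271 299.43724828]
[226.8739847  477.85392298]
pos [0.6487 0.0482 0.195 ] yawY -2.23 tilt 0.01 t 71.05 j7 -0.03 F [ 0.1 -0.8  0.1]
shift before spin [-1.0333 -0.3067 -0.0125] | spin 0.0376 rows>= 0.6 | shift after spin [-1.0622 -0.1828 -0.0125] rows>= 6.9
```

arm_command(
  series="0.2 -0.05 -0.015 0 0.0376; 0.2 -0.1 -0.03 0 0; 0.2 -0.13 -0.039 0 0; 0.2 -0.13 -0.039 0 0; 0.2 -0.13 -0.039 0 0; 0.2 -0.13 -0.039 0 0; 0.2 -0.13 -0.039 -0.0125 0; 0.2 -0.12 -0.036 0 0; 0.2 -0.08 -0.022 0 0; 0.2 -0.035 -0.01 0 0",
)

```text
clock: 72.3
position: [0.4634, -0.3441, 0.2002]
ee_rot: [0.761, 0.648, -0.0, 0.0]
ft_force: [0.8, -0.0, 0.8]
grip_width: 0.801
grasp_force: 0.0
```

arm_command(
  series="0.2 0 0 0 0; 0.2 0 0 0 0; 0.2 0 0 0 0; 0.2 0 0 0 0; 0.2 0 0 0 0; 0.2 0 0 0 0; 0.2 0 0 0 0; 0.2 0 0 0 0; 0.2 0 0 0 0; 0.2 0 0 0 0",
)

```text
clock: 73.55
position: [0.4645, -0.3423, 0.2]
ee_rot: [0.76, 0.649, 0.0, -0.0]
ft_force: [0.1, 0.0, -0.4]
grip_width: 0.798
grasp_force: 0.0
```

```bash
python3 - <<'E'
from h import *
snap('wrist','w11'); snap('top','t9')
for P in ([.5284,-.2421,.006],[.491,-.4749,.006],[.51,-.360,.04]): print(proj('w11',P))
im=cv2.imread('pics/w11.png'); h=cv2.cvtColor(im,cv2.COLOR_BGR2HSV)
# holes: wood-coloured blobs within white plate
w=((h[...,1]<45)&(h[...,2]>120)).astype(np.uint8); k,l,st,c=cv2.connectedComponentsWithStats(w); i=1+st[1:,4].argmax(); print('plate',st[i],c[i])
m=(l==i).astype(np.uint8); cs,hi=cv2.findContours(m,cv2.RETR_CCOMP,cv2.CHAIN_APPROX_NONE)
for q,hh in zip(cs,hi[0]):
    if cv2.contourArea(q)>15: print('inner' if hh[3]>=0 else 'outer',cv2.contourArea(q),cv2.minEnclosingCircle(q))
E
python3 p.py .51 -.36 .195 -9
```

```text
[363.32725638  75.39624792]
[353.87437398 281.47585271]
[363.29251091 198.78339081]
plate [  244    43   153   231 31498] [319.51276272 154.0146041 ]
outer 31401.0 ((320.0, 153.53260803222656), 134.13980102539062)
inner 83.5 ((319.0, 265.5), 6.18475866317749)
inner 27.5 ((327.5, 185.5), 6.5193023681640625)
inner 33.5 ((327.5, 170.5), 7.516748428344727)
inner 187.0 ((320.0, 53.0), 8.544103622436523)
pos [ 0.4645 -0.3423  0.2   ] yawY -9.0 tilt 0.0 t 73.65 j7 0.57 F [0.1 0.4 0.1]
shift before spin [-0.0259  0.1193  0.0125] | spin 0.0 rows>= 0.0 | shift after spin [-0.0259  0.1193  0.0125] rows>= 0.8
```

```bash
cat > cov.py <<'E'
from h import *
import sys
def holes(tag,z,smax=45,vmin=120,show=True):
    im=cv2.imread(f'pics/{tag}.png'); h=cv2.cvtColor(im,cv2.COLOR_BGR2HSV)
    w=((h[...,1]<smax)&(h[...,2]>vmin)).astype(np.uint8); k,l,st,c=cv2.connectedComponentsWithStats(w); i=1+st[1:,4].argmax()
    cs,hi=cv2.findContours((l==i).astype(np.uint8),cv2.RETR_CCOMP,cv2.CHAIN_APPROX_NONE); out=[]
    for q,hh in zip(cs,hi[0]):
        if hh[3]>=0 and cv2.contourArea(q)>15:
            M=cv2.moments(q); u=np.array([M['m10'],M['m01']])/M['m00']; out.append((u,cv2.contourArea(q),onz(tag,*u,z)))
    r=cv2.minAreaRect(np.array([onz(tag,*p[0],z)[:2] for p in max(cs,key=len)],np.float32)*1000)
    if show:
        for o in out: print(tag,o[0].round(1),o[1],o[2].round(4))
        print('plate rect',np.round(r[0],1),np.round(r[1],1),round(r[2],2))
    return out
if __name__=='__main__': holes(sys.argv[1],float(sys.argv[2]))
E
python3 cov.py w11 .006; python3 cov.py t9 .006
python3 - <<'E'
from h import *
# two-view height check of the grip bar / holes if top is free
E
```

```text
w11 [319. 265.] 83.5 [ 0.4519 -0.4458  0.006 ]
w11 [327.2 186.1] 27.5 [ 0.4759 -0.3498  0.006 ]
w11 [327.2 171.3] 33.5 [ 0.4784 -0.3332  0.006 ]
w11 [320.1  53. ] 187.0 [ 0.4885 -0.2151  0.006 ]
plate rect [ 470.1 -331.4] [253.4 149.7] 81.02
t9 [560.1  42.4] 44.0 [ 1.0204 -0.6741  0.006 ]
plate rect [ 997.3 -166.1] [ 290.6 1399.6] 1.69
```

arm_command(
  series="0.2 0.03 0.009 0 0; 0.2 0 0 0.05 0; 0.2 0 0 0.08 0; 0.2 0 0 0.09 0; 0.2 0 0 0.09 0; 0.2 0 0 0.065 0; 0.2 0 0 0.035 0; 0.2 0 0 0.01 0; 0.2 0 0 0 0; 0.2 0 0 0 0",
  newtons=100,
)

```text
clock: 74.9
position: [0.4705, -0.3312, 0.0329]
ee_rot: [0.76, 0.649, 0.0, 0.001]
ft_force: [-0.1, 0.3, 0.3]
grip_width: 0.8
grasp_force: 0.0
```

arm_command(
  series="1 0 0 0 0; 1 0 0 0 0; 1 0 0 0 0; 1 0 0 0 0; 1 0 0 0 0; 1 0 0 0 0; 1 0 0 -0.02 0; 1 0 0 -0.04 0; 1 0 0 -0.06 0; 1 0 0 -0.06 0",
  newtons=100,
)

```text
clock: 76.15
position: [0.4699, -0.3311, 0.1056]
ee_rot: [0.76, 0.649, 0.0, 0.0]
ft_force: [0.8, 0.4, -1.3]
grip_width: 0.142
grasp_force: 97.6
```

arm_command(
  series="1 0 0 -0.06 0; 1 0 0 -0.06 0; 1 0 0 -0.06 0; 1 0 0 -0.04 0; 1 0 0 -0.02 0; 1 0 0 0 0; 1 0 0 0 0; 1 0 0 0 0; 1 0 0 0 0; 1 0 0 0 0",
)

```text
clock: 77.4
position: [0.4699, -0.331, 0.1998]
ee_rot: [0.76, 0.649, -0.0, -0.0]
ft_force: [-0.0, 0.6, -2.8]
grip_width: 0.141
grasp_force: 97.6
```

```bash
python3 - <<'E'
from h import *
from scipy.spatial.transform import Rotation as R
from cov import holes
snap('wrist','w12'); snap('side','s50'); o=manip.get_obs(); p=o['position'];print(p,o['grip_width'],o['grasp_force'],o['ft_force'],o['clock'])
M=R.from_quat(o['ee_rot']).as_matrix()
for q in holes('w12',p[2]-.025): print((M.T@(q[2]-p)).round(4))
E
python3 p.py .6475 .0485 .2 -2.2
```

```text
[ 0.46994511 -0.33100816  0.19994046] 0.14320062446096032 97.59600877761841 [ 0.06539754 -0.23514233 -1.32241413] 77.5
plate rect [ 473.9 -302. ] [182.2 147.5] 81.06
pos [ 0.4699 -0.331   0.1999] yawY -9.0 tilt 0.01 t 77.5 j7 0.55 F [ 0.1 -0.2 -1.3]
shift before spin [ 1.0065e+00  2.9010e-01 -1.0000e-04] | spin -0.0378 rows>= 0.6 | shift after spin [ 9.651e-01  4.071e-01 -1.000e-04] rows>= 6.7
```

```bash
python3 - <<'E'
from h import *
from scipy.spatial.transform import Rotation as R
o=manip.get_obs(); p=o['position'];M=R.from_quat(o['ee_rot']).as_matrix()
for s in(1,-1): print('hole pred',proj('w12',p+M@[s*.118,0,.025]))
a=cv2.imread('pics/w10.png');b=cv2.imread('pics/w12.png')
Rz=lambda i,w,h:cv2.resize(i,(w,h),interpolation=cv2.INTER_CUBIC)
L=np.vstack([Rz(a[20:85,280:350],350,325-50),Rz(a[275:340,280:350],350,275)])
cv2.imwrite('pics/k.png',np.hstack([np.vstack([Rz(a[30:80,280:350],350,250),Rz(a[285:335,280:350],350,250)]),Rz(b[0:400,190:450],325,500)]))
E
```

```text
hole pred [317.07779629   6.13396191]
hole pred [316.27754599 409.7513398 ]
```

View pics/k.png

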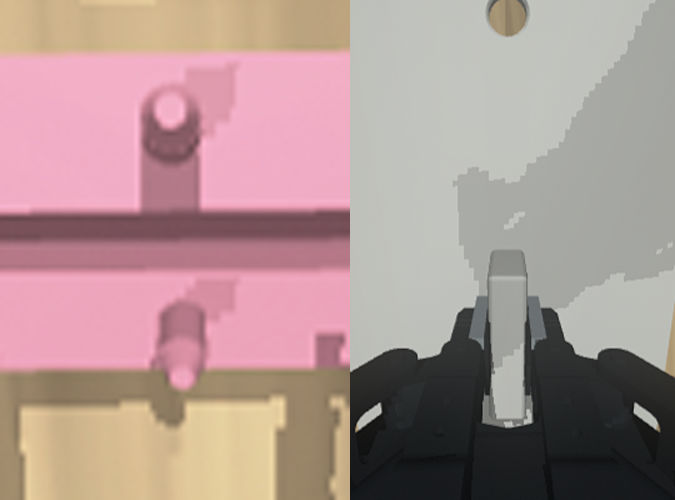

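```bash
python3 - <<'E'
from h import *
from scipy.spatial.transform import Rotation as R
np.set_printoptions(precision=4,suppress=True)
o=manip.get_obs(); p=o['position'];M=R.from_quat(o['ee_rot']).as_matrix()
for dz in(.025,.027): print('hole1 tool',M.T@(onz('w12',315.9,12.7,p[2]-dz)-p))
# w11 frame: holes in tool frame (cover on shelf), camera pose -> use TCP then
M9=R.from_euler('z',0).as_matrix()
P1=onz('w10',313.8,51.2,.069);P0=onz('w10',316.0,310.2,.069)
print(P1,P0,np.linalg.norm(P1-P0),(P1+P0)/2,np.degrees(np.arctan2(-(P1-P0)[0],(P1-P0)[1])))
B1=onz('t3',150+377/3.478,90+234/3.476,.069);B0=onz('t3',150+706/3.478,90+250/3.476,.069);print('top',B1,B0,(B1+B0)/2)
H=[onz('w11',319,265,.006),onz('w11',320.1,53,.006)];print('holes w11',H,sum(H)/2)
E
```

```text
hole1 tool [ 0.1155 -0.0005  0.025 ]
hole1 tool [ 0.116  -0.0005  0.027 ]
[0.6514 0.1667 0.069 ] [ 0.6442 -0.0684  0.069 ] 0.235243979608164 [0.6478 0.0491 0.069 ] -1.7530247807270793
top [0.6467 0.1631 0.069 ] [ 0.6383 -0.0674  0.069 ] [0.6425 0.0479 0.069 ]
holes w11 [array([ 0.4519, -0.4457,  0.006 ]), array([ 0.4886, -0.2151,  0.006 ])] [ 0.4702 -0.3304  0.006 ]
```

```bash
python3 p.py .6478 .0491 .2 -1.75
```

```text
pos [ 0.4699 -0.331   0.1999] yawY -9.0 tilt 0.01 t 77.5 j7 0.55 F [ 0.1 -0.2 -1.3]
shift before spin [ 1.0081e+00  2.9060e-01 -1.0000e-04] | spin -0.0403 rows>= 0.7 | shift after spin [ 9.634e-01  4.154e-01 -1.000e-04] rows>= 6.7
```

arm_command(
  series="1 0.03 0 0 0; 1 0.06 0 0 0; 1 0.09 0 0 0; 1 0.1 0.02 0 0; 1 0.1 0.03 0 0; 1 0.1 0.04 0 0; 1 0.1 0.04 0 0; 1 0.1 0.04 0 0; 1 0.1 0.04 0 0; 1 0.09 0.03 0 0",
)

```text
clock: 78.75
position: [0.6196, 0.0004, 0.1999]
ee_rot: [0.76, 0.65, 0.0, -0.0]
ft_force: [0.4, -0.5, -2.3]
grip_width: 0.147
grasp_force: 97.7
```

arm_command(
  series="1 0.07 0.03 0 0; 1 0.04 0.0156 0 0; 1 0.02 0.005 0 0; 1 0.008 0 0 -0.0134; 1 0 0 0 -0.0134; 1 0 0 0 -0.0134; 1 0 0 0 0; 1 0 0 0 0; 1 0 0 0 0; 1 0 0 0 0",
)

```text
clock: 80.0
position: [0.6478, 0.049, 0.2]
ee_rot: [0.718, 0.696, -0.0, -0.0]
ft_force: [-0.4, 0.0, -3.2]
grip_width: 0.146
grasp_force: 97.7
```

```bash
python3 p.py .6478 .0491 .106 -1.75; python3 - <<'E'
from h import *
s=snap('top','t10');s=snap('side','s51')
E
```

```text
pos [0.6478 0.049  0.2   ] yawY -1.77 tilt 0.0 t 80.0 j7 -0.03 F [-0.4  0.  -3.2]
shift before spin [2.00e-04 1.00e-04 2.35e-01] | spin -0.0001 rows>= 0.0 | shift after spin [2.00e-04 1.00e-04 2.35e-01] rows>= 1.5
```

arm_command(
  series="1 0 0 0.03 0; 1 0 0 0.05 0; 1 0 0 0.06 0; 1 0 0 0.05 0; 1 0 0 0.03 0; 1 0 0 0.015 0; 1 0 0 0.005 0; 1 0 0 0.005 0; 1 0 0 0.005 0; 1 0 0 0.005 0",
)

```text
clock: 81.35
position: [0.648, 0.0491, 0.0982]
ee_rot: [0.718, 0.696, 0.0, 0.0]
ft_force: [0.2, 0.4, -1.9]
grip_width: 0.143
grasp_force: 97.7
```

```bash
python3 - <<'E'
from h import *
f=[]
for i in range(3): snap('side','s52'); o=manip.get_obs(); f.append(np.r_[o['ft_force'],o['torque']])
print(o['position'],np.mean(f,0).round(2))
snap('wrist','w13')
from scipy.spatial.transform import Rotation as R
M=R.from_quat(o['ee_rot']).as_matrix()
# where the pin1 tip should appear relative to hole
print(proj('w13',o['position']+M@[.118,0,.027]))
h=cv2.imread('pics/w13.png'); print(h[0:20:2,300:335:3].tolist()[4])
E
```

```text
[0.64775718 0.04912701 0.09797951] [-0.61 -0.15 -2.63 -0.01  0.02 -0.01]
[316.69706481   7.8352165 ]
[[127, 131, 129], [139, 124, 176], [140, 125, 177], [102, 93, 126], [132, 119, 170], [156, 139, 200], [156, 139, 200], [134, 119, 172], [97, 89, 120], [139, 125, 178], [88, 91, 91], [181, 186, 185]]
```

arm_command(
  series="1 0 0 0.005 0; 1 0 0 0.005 0; 1 0 0 0.005 0; 1 0 0 0.005 0; 1 0 0 0.005 0; 1 0 0 0.005 0; 1 0 0 0.0025 0; 1 0 0 0 0; 1 0 0 0 0; 1 0 0 0 0",
)

```text
clock: 82.8
position: [0.6479, 0.0491, 0.0851]
ee_rot: [0.718, 0.696, 0.0, 0.0]
ft_force: [0.6, -0.3, -2.4]
grip_width: 0.149
grasp_force: 97.7
```

```bash
python3 - <<'E'
from h import *
f=[]
for i in range(5): snap('side','s53'); o=manip.get_obs(); f.append(np.r_[o['ft_force'],o['torque']])
print(o['position'],np.mean(f,0).round(2),o['clock'])
E
```

```text
[0.64781289 0.04910638 0.0850339 ] [-0.08 -0.32 -2.47  0.02 -0.    0.02] 83.05
```

Free so far; lower the last 2–3 mm until contact.

arm_command(
  series="1 0 0 0.0025 0; 1 0 0 0.0025 0; 1 0 0 0.001 0; 1 0 0 0 0; 1 0 0 0 0; 1 0 0 0 0; 1 0 0 0 0; 1 0 0 0 0; 1 0 0 0 0; 1 0 0 0 0",
)

```text
clock: 84.3
position: [0.6478, 0.0491, 0.0826]
ee_rot: [0.718, 0.696, 0.0, -0.0]
ft_force: [-0.1, -0.1, -2.1]
grip_width: 0.139
grasp_force: 97.7
```

```bash
python3 - <<'E'
from h import *
f=[]
for i in range(5): snap('side','s54'); o=manip.get_obs(); f.append(np.r_[o['ft_force'],o['torque']])
print(o['position'],np.mean(f,0).round(2),o['clock'])
E
```

```text
[0.64781042 0.04908973 0.08260757] [-0.26  0.06 -2.11  0.01  0.01 -0.02] 84.55
```

arm_command(
  series="1 0 0 0.0025 0; 1 0 0 0 0; 0.87 0 0 0 0; 0.84 0 0 0 0; 0.8 0 0 0 0; 0.7 0 0 0 0; 0.5 0 0 0 0; 0.3 0 0 0 0; 0.2 0 0 0 0; 0.2 0 0 0 0",
)

```text
clock: 85.8
position: [0.6478, 0.0491, 0.0816]
ee_rot: [0.718, 0.696, 0.0, -0.0]
ft_force: [-0.9, -0.4, -0.5]
grip_width: 0.805
grasp_force: 0.0
```

arm_command(
  series="0.2 0 0 -0.03 0; 0.2 0 0 -0.08 0; 0.2 0 0 -0.12 0; 0.2 0 0 -0.13 0; 0.2 0 0 -0.1 0; 0.2 -0.13 0 0 0; 0.2 -0.13 -0.05 0 0; 0.2 -0.13 -0.1 0 0; 0.2 -0.13 -0.1 0 0; 0.2 -0.1 -0.1 0 0",
)

```text
clock: 87.05
position: [0.5025, -0.192, 0.2665]
ee_rot: [0.718, 0.696, 0.0, 0.0]
ft_force: [0.2, -0.5, 0.5]
grip_width: 0.797
grasp_force: 0.0
```

arm_command(
  series="0.2 -0.1 -0.1 0 0; 0.2 -0.1 -0.1 0 0; 0.2 0 0 0 0; 0.2 0 0 0 0; 0.2 0 0 0 0; 0.2 0 0 0 0; 0.2 0 0 0 0; 0.2 0 0 0 0; 0.2 0 0 0 0; 0.2 0 0 0 0",
)

```text
clock: 88.3
position: [0.4218, -0.2672, 0.2656]
ee_rot: [0.718, 0.696, 0.0, -0.0]
ft_force: [0.5, -0.8, 0.1]
grip_width: 0.802
grasp_force: 0.0
```

```bash
python3 - <<'E'
from h import *
snap('top','t11');snap('side','s55');o=manip.get_obs();print(o['position'],o['clock'],o['ft_force'])
t=cv2.imread('pics/t11.png')[80:280,150:400];s=cv2.imread('pics/s55.png')[115:265,260:460]
R=lambda i,w,h:cv2.resize(i,(w,h),interpolation=cv2.INTER_CUBIC)
cv2.imwrite('pics/z.png',np.hstack([R(t,400,320),R(s,400,320)]))
E
```

```text
[ 0.42175411 -0.26721832  0.26557458] 88.4 [-0.53937887  0.62321921 -0.41823198]
```

View pics/z.png

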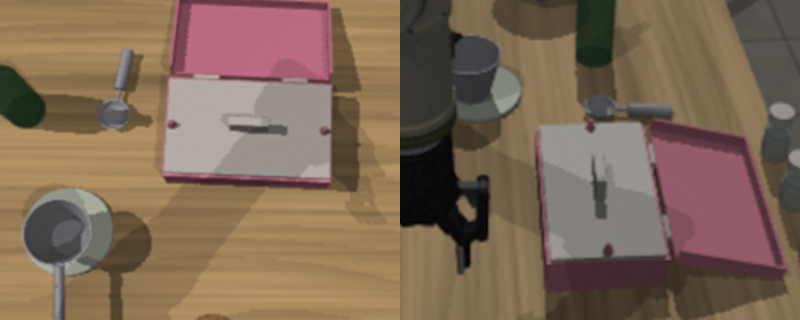

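The picture shows the cover flat on the rim with both pins through its holes: (172,124) and (325,130) in the left crop. The empty cup stands upright on the saucer at (58,232), and the spoon and bottle have not moved.

```bash
python3 -c "
from workcell import manip; print(manip.hand_in())"
```

```text
the job is handed in; nothing more can be done
None
```

The job is handed in, with no verdict returned: all 5 walnuts are in the wide compartment, all 3 oat bars in the narrow one, the empty cup stands upright and released on its saucer, and the cover lies flush over both pins.

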